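# Put the test things back on their own tiles

### The job

The things set out for the consolidation test have been put on each other's coloured tiles. Move them so that the steel loading cap stands on the blue tile, the rust-brown porous disc on the yellow tile, the white timer on the green tile and the open sample tin on the red tile, each flat, upright and in the middle of its tile. Every coloured tile is taken at the start, so park something on the empty grey tile where you need room; at the end the grey tile is empty again.

Things in the scene. Friction and masses are not known exactly. Their poses are not given: they have to be found in the camera images.
- loading_cap: pale steel loading cap: round foot 56 mm across and 15 mm high, tapering to a round centre knob 24 mm across whose top is 29 mm above the foot; pinch the knob. 0.35 kg. Origin at the centre of its underside, z up
- porous_disc: rust-brown porous disc, 60 mm across and 10 mm thick, 0.12 kg; grip it by its rim. Origin at the centre of its underside, z up
- timer_unit: white digital timer lying on its back, face with a dark display and three red buttons upward: square block 60 x 60 mm, 18 mm high, 0.08 kg; grip it across two opposite sides, which are upright up to 16 mm above the underside. Origin at the centre of its underside, x and y along its sides, z up
- sample_tin: open pale aluminium sample tin with dark soil in it (one rigid piece), round, 61 mm across and 34 mm high, 0.06 kg; grip it round its outside. Origin at the centre of its underside, z up
- tile_blue: blue square moulded tile, 92 x 92 x 6 mm, flat without a rim, fixed to the bench, with a thin white circle line on it; origin at the centre of its underside, so its top is 6 mm above the origin; z up, x and y along its sides
- tile_yellow: yellow square moulded tile, 92 x 92 x 6 mm, flat without a rim, fixed to the bench, with a thin white circle line on it; origin at the centre of its underside, so its top is 6 mm above the origin; z up, x and y along its sides
- tile_green: green square moulded tile, 92 x 92 x 6 mm, flat without a rim, fixed to the bench, with a thin white circle line on it; origin at the centre of its underside, so its top is 6 mm above the origin; z up, x and y along its sides
- tile_red: red square moulded tile, 92 x 92 x 6 mm, flat without a rim, fixed to the bench, with a thin white circle line on it; origin at the centre of its underside, so its top is 6 mm above the origin; z up, x and y along its sides
- tile_spare: the spare tile: grey, else as the coloured ones (92 x 92 x 6 mm, origin at the centre of its underside), empty at the start. A drawer cabinet taller than 0.15 m stands behind the left tiles (from about x = 0.57, y 0.17 to 0.43): pass in front of it, over x = 0.47, between back and left tiles; a glass beaker 83 mm high stands before it; all else among the tiles is below 40 mm
Mind the look-alikes: they are no part of the job. Several things have the shape of the porous_disc; the one meant has the colours described above.

How it is judged:
By the outcome, as a careful person would: the job done as asked, in the order asked, and still so for the second after the job is handed in, with the robot touching nothing.
It also fails if it takes over 128 s, if anything falls off the work surface, if the arm or the gripper's body presses on something with over 40 N, if the wrist force passes 120 N, or if a joint passes its speed limit or range.

### The arm

A 7-joint arm with a two-finger parallel gripper is mounted at the origin on a cart in front of the work surface, level with it; the furniture and walls round the work are solid. World frame = base frame: x ahead of the robot, y to its left, z up, the work surface at z = 0. Lengths are in m, angles in rad, forces in N, time in s.
With the tool pointing down it reaches from about 0.425 to 0.925 m from the base axis. Payload 6.8 kg.
Tool frame: the origin (TCP) lies midway between the tips of the shut fingers; the grasp point (between the pads) lies 19 mm behind it; x points along the fingers, z is the direction in which the jaws open and shut, and the axes are right-handed (so a half turn about x gives the same grasp; the last joint's range is limited). The gripper opens to 85 mm and grips with 20 to 120 N. Pads are 22 mm wide; open, the fingers measure 114 mm over their backs; the gripper's body (76 mm by 85 mm) begins 54 mm behind the grasp point. The pads swing forward as they close: fully open they stand 13 mm farther back than shut.
Start: joints at [-1.404, 0.477, 0.022, 1.555, -0.011, 1.109, -0.083], TCP at [0.183, 0.65, 0.194] pointing down, gripper open.
Joint ranges: [-2.96, 2.96], [-0.34, 2.1], [-1.41, 1.46], [0.24, 2.44], [-1.37, 4.51], [0.17, 1.92], [-2.96, 2.96]. Speed limits (rad/s): [2.39, 2.39, 3.14, 3.14, 3.14, 3.14, 3.14].

### API

Orientations are given as a unit quaternion [w, x, y, z].
In Python, from station import bot gives the robot as it stands. The module is installed in compiled form; this text tells all that it offers.
- The arm moves only by the shell command python3 -m jog 'ROWS' [FORCE]. ROWS is text: rows parted by semicolons, each of 7 numbers parted by spaces: the shift along the tool's x, y, z in mm, then the turn, a rotation vector about the tool's x, y, z in units of 6 degrees (1.0 is 6 degrees), then the finger opening in mm, from 0 to 85.4. A call has 1 to 5 rows; each row shifts and turns the commanded pose from where the row before left it, along the tool's axes as they then stand; what a row does not reach is not made up. A row lasts 1/10 s, in which the tool goes at most 50 mm and 8.59 degrees, less where a joint would pass 70% of its speed; a pose out of reach is approached as far as the arm can. A call with a gripper value outside its range is refused whole. The fingers move at their own pace and stop on an object; FORCE is the grip in N (left out, the last holds). Time passes only in rows, so rows that do not move let the fingers close. It gives the time, the measured TCP pose, the force and the opening at its end, in the units of the state.
- bot.get_obs(): the state, without advancing time (a new reading comes with each control period).
- bot.read_camera(name): name is "scene" or "top" or "wrist"; returns (picture, depth): 480x640x3 uint8, red, green, blue; 480x640 float32, m along the optical axis (not along the pixel's ray), 0 where there is no reading.
- bot.calibration(name): a dict with "fx", "fy", "cx", "cy" (pixels), "T" (4x4, takes a point from camera to world coordinates). Camera axes: x right, y up, looking along -z (the intrinsics and any distortion apply to the point x, -y, -z); pixel columns grow to the right and rows downward; lengths in m; the calibration is good to about 2 mm. A picture is of the moment at which its call begins: read the wrist's pose just before it. calibration takes no time and is no camera call; for the wrist camera it gives the pose at the moment of the call.
- bot.hand_in(): hands the job in, once; it reports no verdict.
The state is a dict: "t": time; "q": joint angles; "joint_vel": joint speeds; "joint_torque": joint torques, N m; "eef_pos": TCP position; "tool_rot": TCP orientation; "contact_force": force on the tool from outside, world axes, zero at the start; "torque": the same for the moment, N m; "gripper_width": opening from 0.0 (shut) to 1.0 (fully open).
Only numpy, scipy, OpenCV 4.12 (cv2) and the standard library are available. Lean on these libraries where they do the work, as an engineer would, in place of code of your own. Each camera call takes 0.05 s, during which the arm holds its last target.

## Working session

There is one attempt and no reset: what is moved stays moved. The work goes in short steps, Python scripts to look and compute and a shell command to move; the robot and the scene stay as the last step left them, time stands still between calls to the robot, and variables do not carry over. Pictures are saved under pics/ and viewed, and the job is handed in when it is done.

```bash
mkdir -p pics; ls
python3 - <<'E'
from station import bot
import cv2,numpy as np
np.set_printoptions(precision=4,suppress=True)
o=bot.get_obs(); print(o)
for n in("scene","top"):
    p,d=bot.read_camera(n); cv2.imwrite(f"pics/{n}0.png",p[:,:,::-1]); np.save(f"{n}0.npy",d)
    print(n,bot.calibration(n))
E
```

```text
pics
{'t': 0.0, 'q': array([-1.4041,  0.4778,  0.0223,  1.5565, -0.0115,  1.1093, -0.0831]), 'joint_vel': array([-0.0001,  0.0005, -0.0001, -0.0006,  0.0008,  0.0006,  0.0006]), 'joint_torque': array([ -0.0013, -59.6461,   1.6075, -28.1197,   0.0124,   0.0094,
        -0.    ]), 'eef_pos': array([0.183 , 0.649 , 0.1932]), 'tool_rot': array([ 0.5633, -0.4272,  0.5643,  0.4264]), 'contact_force': array([0.0627, 0.3807, 1.5004]), 'torque': array([-0.0051, -0.0337,  0.0045]), 'gripper_width': 1.0014999079694742}
scene {'fx': 513.4802516438332, 'fy': 513.4802516438332, 'cx': 323.4451050871346, 'cy': 243.98947630072942, 'T': array([[ 0.4457,  0.6462, -0.6195, -0.1067],
       [-0.8951,  0.3281, -0.3018, -0.2941],
       [ 0.0082,  0.6891,  0.7247,  0.7925],
       [ 0.    ,  0.    ,  0.    ,  1.    ]])}
top {'fx': 437.84245733931476, 'fy': 437.84245733931476, 'cx': 321.1281589831393, 'cy': 241.64464020445416, 'T': array([[ 0.0256,  0.9978, -0.0619,  0.4796],
       [-0.9995,  0.0243, -0.022 ,  0.0067],
       [-0.0204,  0.0624,  0.9978,  1.15  ],
       [ 0.    ,  0.    ,  0.    ,  1.    ]])}
```

View pics/top0.png

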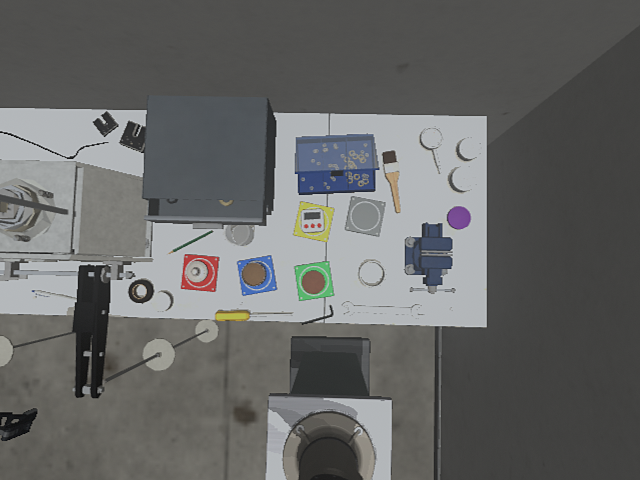

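View pics/scene0.png

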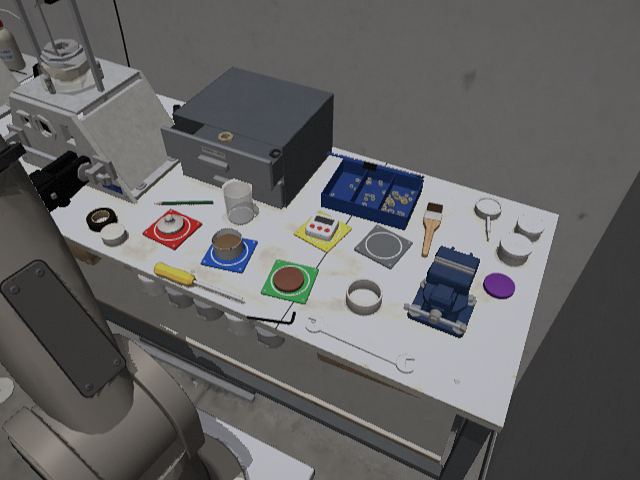

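The top view shows the red tile with the cap at (200,271), the blue tile with the tin at (256,275), the green tile with the brown disc at (313,281), the yellow tile with the timer at (313,221) and the empty grey tile at (365,216). The purple disc at (459,217) is a look-alike.

```bash
cat > h.py <<'E'
import numpy as np,cv2
from station import bot
from scipy.spatial.transform import Rotation as R
np.set_printoptions(precision=4,suppress=True)
def world(uv,d,c):  # depth to world
    uv=np.atleast_2d(np.array(uv,float)); 
    P=np.stack([(uv[:,0]-c['cx'])/c['fx']*d,-(uv[:,1]-c['cy'])/c['fy']*d,-d*np.ones(len(uv))],1)
    return P@c['T'][:3,:3].T+c['T'][:3,3]
def onplane(uv,z,c):
    uv=np.atleast_2d(np.array(uv,float))
    D=np.stack([(uv[:,0]-c['cx'])/c['fx'],-(uv[:,1]-c['cy'])/c['fy'],-np.ones(len(uv))],1)@c['T'][:3,:3].T
    o=c['T'][:3,3]; return o+D*((z-o[2])/D[:,2])[:,None]
def proj(p,c):
    q=(np.atleast_2d(p)-c['T'][:3,3])@c['T'][:3,:3]
    return np.stack([c['cx']+c['fx']*q[:,0]/-q[:,2],c['cy']-c['fy']*q[:,1]/-q[:,2]],1)
def cloud(d,c):
    v,u=np.mgrid[:480,:640]; w=world(np.stack([u.ravel(),v.ravel()],1),d.ravel(),c).reshape(480,640,3); w[d==0]=np.nan; return w
def rot(o): return R.from_quat(o['tool_rot'][[1,2,3,0]])
E
python3 - <<'E'
from h import *
for n in("top","scene"):
    im=cv2.imread(f"pics/{n}0.png"); d=np.load(f"{n}0.npy"); c=bot.calibration(n); W=cloud(d,c)
    hsv=cv2.cvtColor(im,cv2.COLOR_BGR2HSV).astype(int); H,S,V=[hsv[...,i] for i in range(3)]
    print(n,"bench z",np.nanmedian(W[250:300,330:350,2]) )
    seeds={'top':dict(red=(200,271),blue=(256,275),green=(313,281),yellow=(313,221),grey=(365,216)),'scene':dict(red=(172,228),blue=(229,250),green=(290,281),yellow=(323,231),grey=(383,246))}[n]
    for k,(u,v) in seeds.items():
        hue=dict(red=0,blue=109,green=65,yellow=28,grey=None)[k]
        w=np.zeros((480,640),bool); w[v-40:v+40,u-45:u+45]=1
        if hue is None: m=w&(S<40)&(V>100)&(V<175)
        else: m=w&(np.minimum(abs(H-hue),180-abs(H-hue))<10)&(S>120)
        ct,_=cv2.findContours(m.astype(np.uint8),cv2.RETR_EXTERNAL,cv2.CHAIN_APPROX_NONE)
        ct=max(ct,key=cv2.contourArea)[:,0,:]
        X=onplane(ct,0.006,c)[:,:2].astype(np.float32)
        (cx,cy),(a,b),ang=cv2.minAreaRect(X); print(k,(round(cx,4),round(cy,4)),round(a,4),round(b,4),round(ang,1),"zmed",np.nanmedian(W[m][:,2]))
E
```

```text
top bench z 0.0009196371951416538
red (0.4619, 0.3485) 0.09 0.0903 86.4 zmed 0.0068181518929215645
blue (0.4589, 0.1989) 0.0904 0.0902 11.4 zmed 0.007151329203186396
green (0.4487, 0.049) 0.0897 0.0888 10.0 zmed 0.007060928926388765
yellow (0.6036, 0.0542) 0.0892 0.0903 79.6 zmed 0.007086157534168747
grey (0.6215, -0.0805) 0.0956 0.0942 80.0 zmed 0.007099750166206342
scene bench z 0.0007805957467644786
red (0.4589, 0.3476) 0.0927 0.0918 86.4 zmed 0.006776660978821458
blue (0.4558, 0.1978) 0.0921 0.0911 11.3 zmed 0.006714109222413667
green (0.4463, 0.0483) 0.0923 0.0904 10.3 zmed 0.006911071418884918
yellow (0.6006, 0.0537) 0.091 0.0925 80.1 zmed 0.006495655963019764
grey (0.6301, -0.0611) 0.1038 0.1457 5.6 zmed 0.006804843278790718
```

Run:
```python
import cv2
a=cv2.imread("pics/top0.png")[190:310,140:400]; cv2.imwrite("pics/top0c.png",cv2.resize(a,None,fx=3,fy=3,interpolation=cv2.INTER_CUBIC))
```

```text
(no output)
```

View pics/top0c.png

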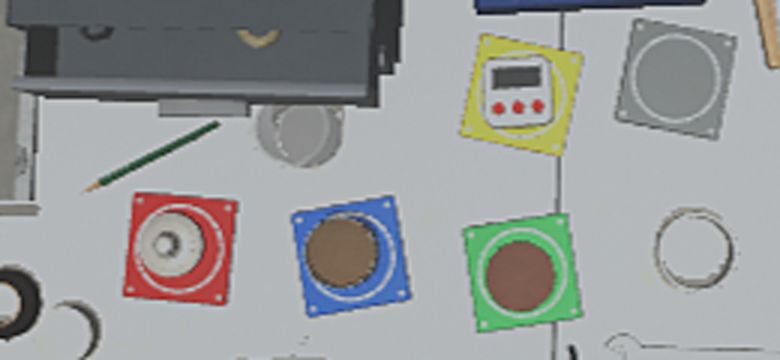

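Run:
```python
from h import *
o=bot.get_obs(); print(rot(o).as_matrix())
c=bot.calibration("top"); print(proj([o['eef_pos'],[.46,.35,.044]],c))
p,d=bot.read_camera("wrist"); cv2.imwrite("pics/w0.png",p[:,:,::-1]); print(bot.calibration("wrist"), bot.get_obs()['eef_pos'])
W=cloud(np.load("top0.npy"),c)
for x0 in np.arange(.1,.8,.05):
  print(round(x0,2),[round(float(np.nanmax(np.append(W[(abs(W[...,0]-x0-.025)<.025)&(abs(W[...,1]-y0-.025)<.025)][:,2],-1))),2) for y0 in np.arange(.85,-.2,-.05)])
```

```text
[[-0.0003 -0.9625  0.2713]
 [-0.0016  0.2713  0.9625]
 [-1.     -0.0002 -0.0016]]
[[ 30.8213 398.3106]
 [194.4861 273.3159]]
{'fx': 431.3256202058982, 'fy': 431.3256202058982, 'cx': 323.44652252144095, 'cy': 243.59000253408138, 'T': array([[ 0.2715, -0.9277, -0.2561,  0.1183],
       [ 0.9624,  0.261 ,  0.0749,  0.6674],
       [-0.0027, -0.2668,  0.9637,  0.3723],
       [ 0.    ,  0.    ,  0.    ,  1.    ]])} [0.1831 0.6492 0.1935]
0.1 [-0.93, -0.94, -0.93, -0.93, -0.93, -0.33, -0.33, -0.33, -0.93, -0.93, -0.93, -0.93, -0.93, -0.93, 0.01, 0.01, 0.02, 0.02, 0.02, 0.02, 0.01]
0.15 [-0.93, -0.93, -0.93, -0.93, -0.93, 0.35, 0.35, 0.1, -0.93, -0.93, -0.93, -0.93, -0.93, -0.93, -0.0, 0.0, 0.01, 0.0, 0.0, 0.0, 0.0]
0.2 [-0.92, -0.93, -0.93, -0.93, -0.93, 0.11, 0.12, -0.33, -0.93, -0.93, -0.93, -0.93, -0.93, -0.93, -0.93, -0.92, -0.93, -0.93, -0.93, -0.93, -0.93]
0.25 [-1.0, -1.0, -1.0, -1.0, -1.0, 0.12, 0.12, 0.1, -1.0, -1.0, -1.0, -1.0, -1.0, -1.0, -1.0, -1.0, -1.0, -1.0, -1.0, -1.0, -1.0]
0.3 [0.0, 0.0, 0.01, 0.01, 0.01, 0.14, 0.14, 0.01, 0.01, 0.0, 0.01, 0.01, 0.03, 0.03, 0.01, 0.01, 0
[... 505 characters left out ...]
, 0.01, 0.01, 0.01, 0.01, 0.01, 0.03, 0.03]
0.55 [-1.0, -1.0, -1.0, 0.25, 0.29, 0.33, 0.41, 0.16, 0.06, 0.17, 0.17, 0.17, 0.17, 0.17, 0.17, 0.01, 0.03, 0.03, 0.01, 0.01, 0.01]
0.6 [-1.0, -1.0, -1.0, 0.26, 0.29, 0.29, 0.21, 0.16, 0.06, 0.18, 0.17, 0.18, 0.18, 0.18, 0.17, 0.01, 0.03, 0.03, 0.01, 0.01, 0.01]
0.65 [-1.0, -1.0, -1.0, 0.21, 0.26, 0.22, 0.21, 0.17, 0.06, 0.18, 0.18, 0.18, 0.18, 0.18, 0.18, 0.01, 0.05, 0.05, 0.04, 0.05, 0.04]
0.7 [-1.0, -1.0, -1.0, 0.21, 0.21, 0.38, 0.21, 0.15, 0.06, 0.18, 0.18, 0.18, 0.18, 0.18, 0.18, 0.01, 0.14, 0.14, 0.14, 0.14, 0.14]
0.75 [0.01, 0.01, 0.01, 0.01, 0.07, 0.02, 0.02, 0.02, -1.0, 0.18, 0.18, 0.18, 0.18, 0.18, 0.17, 0.09, 0.1, 0.11, 0.11, 0.11, 0.02]
```

View pics/w0.png

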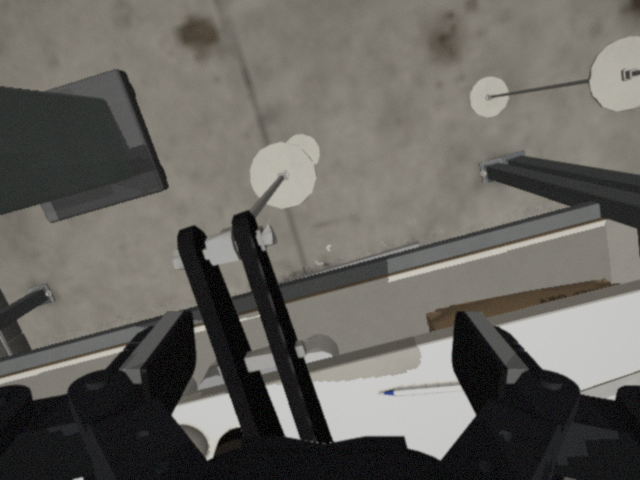

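Run:
```python
from h import *
for n in("top","scene"):
    c=bot.calibration(n); d=np.load(n+"0.npy"); im=cv2.imread(f"pics/{n}0.png"); W=cloud(d,c)
    m=(W[...,2]>.05)&(W[...,2]<.1)&(W[...,0]>.47)&(W[...,0]<.575)&(W[...,1]>.15)&(W[...,1]<.32)
    print(n,"beaker",np.percentile(W[m],[1,50,99],axis=0))
    m=(W[...,2]>.1)&(W[...,2]<.2)&(W[...,0]>.45)&(W[...,0]<.7)&(W[...,1]>.1)&(W[...,1]<.45)
    print("cab",np.percentile(W[m],[1,50,99],axis=0))
    # objects: contours by height above tile
    for k,(x,y),lo,hi in (("cap",(.46,.348),.032,.06),("capfoot",(.46,.348),.012,.06),("tin",(.457,.199),.03,.05),("disc",(.447,.049),.0125,.03),("timer",(.602,.054),.018,.03)):
        m=(W[...,2]>lo)&(W[...,2]<hi)&(np.hypot(W[...,0]-x,W[...,1]-y)<.06)
        X=W[m][:,:2].astype(np.float32); print(k,len(X),cv2.minAreaRect(X),cv2.minEnclosingCircle(X), "zmax",np.percentile(W[m][:,2],98))
```

```text
top beaker [[0.5347 0.2074 0.0505]
 [0.5529 0.2524 0.079 ]
 [0.5738 0.2695 0.0862]]
cab [[0.5716 0.1595 0.1027]
 [0.6536 0.2967 0.1698]
 [0.6993 0.4359 0.1747]]
cap 35 ((0.46574652194976807, 0.3531065285205841), (0.015333513729274273, 0.014409034512937069), 1.2520414590835571) ((0.46573275327682495, 0.3529930114746094), 0.008857850916683674) zmax 0.03922725270280585
capfoot 370 ((0.4701598286628723, 0.3462578058242798), (0.06614990532398224, 0.06963295489549637), 65.04821014404297) ((0.47064444422721863, 0.339947372674942), 0.042115237563848495) zmax 0.03720430512373151
tin 154 ((0.46325743198394775, 0.20262664556503296), (0.0583915151655674, 0.06076841056346893), 1.8314255475997925) ((0.46280011534690857, 0.20255903899669647), 0.030934598296880722) zmax 0.04404776270455062
disc 420 ((0.4438118040561676, 0.045196399092674255), (0.06770319491624832, 0.05872480198740959), 66.56239318847656) ((0.44441965222358704, 0.04261128604412079), 0.03679675608873367) zmax 0.021199399824163367
timer 510 ((0.604689359664917, 0.05552303418517113), (0.05991325527429581, 0.05975426733493805), 2.6676731
[... 598 characters left out ...]
76496887, 0.35531285405158997), 0.02953987568616867) zmax 0.03615256233535321
tin 297 ((0.4628259539604187, 0.20393012464046478), (0.0641651302576065, 0.05936349928379059), 34.32701873779297) ((0.4627147614955902, 0.20355580747127533), 0.03265349939465523) zmax 0.04223617901352858
disc 600 ((0.44514700770378113, 0.05105362832546234), (0.06092426925897598, 0.05936058983206749), 76.46305084228516) ((0.44546517729759216, 0.05065267160534859), 0.032289814203977585) zmax 0.019589929243653024
timer 549 ((0.6031613945960999, 0.056752998381853104), (0.06159717217087746, 0.0594082735478878), 4.793026447296143) ((0.6033914685249329, 0.05648285895586014), 0.037744756788015366) zmax 0.025855273603055905
```

```bash
cat > to.py <<'E'
# usage: to.py x y z [yawdeg]: print tool-frame shift from measured pose, and turn (about tool x)
import sys; from h import *
o=bot.get_obs(); Rm=rot(o); t=np.array(list(map(float,sys.argv[1:4])))
yaw=np.radians(float(sys.argv[4])) if len(sys.argv)>4 else 0
T=np.array([[0,-np.cos(yaw),-np.sin(yaw)],[0,-np.sin(yaw),np.cos(yaw)],[-1,0,0]])
print("t",round(o['t'],2),"pos",o['eef_pos'],"F",o['contact_force'],"w",round(o['gripper_width']*85.4,1))
print("shift now",Rm.inv().apply(t-o['eef_pos'])*1000,"shift in target frame",T.T@(t-o['eef_pos'])*1000)
print("turn/6deg",np.degrees((Rm.inv()*R.from_matrix(T)).as_rotvec())/6)
E
python3 to.py .4645 .353 .2; python3 -m jog '-40 0 0 0 0 0 85;-40 0 0 0 0 0 85'; python3 to.py .4645 .353 .2
```

```text
t 0.15 pos [0.1831 0.6492 0.1935] F [-0.0374 -0.0019  0.2428] w 85.3
shift now [  -6.2095 -351.2491 -208.7159] shift in target frame [  -6.5386 -281.4397 -296.1853]
turn/6deg [-2.624  -0.0133 -0.0007]
t: 0.35
eef_pos: [0.1829, 0.6485, 0.2733]
tool_rot: [0.563, -0.428, 0.565, 0.426]
contact_force: [-0.7, 1.0, 0.6]
gripper_width: 0.996
t 0.35 pos [0.1829 0.6485 0.2733] F [-0.6911  1.0386  0.6239] w 85.1
shift now [  74.3478 -351.191  -207.6953] shift in target frame [  73.3454 -281.6332 -295.4712]
turn/6deg [-2.623  -0.0403 -0.002 ]
```

```bash
python3 -m jog '0 0 0 -1.31 0 0 85;0 0 0 -1.31 0 0 85;0 -33 -33 0 0 0 85;0 -33 -33 0 0 0 85;0 -33 -33 0 0 0 85' ; python3 -m jog '0 -33 -33 0 0 0 85;0 -33 -33 0 0 0 85;0 -30 -33 0 0 0 85;0 -30 -33 0 0 0 85;0 -25 -33 0 0 0 85'; python3 to.py .4645 .353 .2
```

```text
t: 0.85
eef_pos: [0.2829, 0.5492, 0.2738]
tool_rot: [-0.5, 0.5, -0.5, -0.5]
contact_force: [0.9, 0.8, -0.1]
gripper_width: 1.001
t: 1.35
eef_pos: [0.4344, 0.3836, 0.274]
tool_rot: [0.5, -0.5, 0.5, 0.5]
contact_force: [0.1, -0.0, -0.7]
gripper_width: 0.996
t 1.35 pos [0.4344 0.3836 0.274 ] F [ 0.0912 -0.0455 -0.7387] w 85.1
shift now [ 74.0191 -30.0976 -30.4856] shift in target frame [ 74.0074 -30.0559 -30.5551]
turn/6deg [-0.0142 -0.0032  0.0005]
```

```bash
cat > look.py <<'E'
import sys; from h import *
n=sys.argv[1]; o=bot.get_obs(); c=bot.calibration("wrist"); p,d=bot.read_camera("wrist"); cv2.imwrite(f"pics/{n}.png",p[:,:,::-1]); np.save(n+".npy",d); np.save(n+"_c.npy",c,allow_pickle=True); print(o['eef_pos'],"tcp px",proj(o['eef_pos'],c))
E
python3 -m jog '40 -15 -15 0 0 0 85;34 -15 -15 0 0 0 85;0 0 0 0 0 0 85'; python3 look.py w1
```

```text
t: 1.65
eef_pos: [0.4627, 0.35, 0.1955]
tool_rot: [0.498, -0.499, 0.505, 0.498]
contact_force: [-1.0, -1.1, -0.7]
gripper_width: 0.998
[0.4627 0.35   0.1955] tcp px [[324.6522 282.5382]]
```

View pics/w1.png

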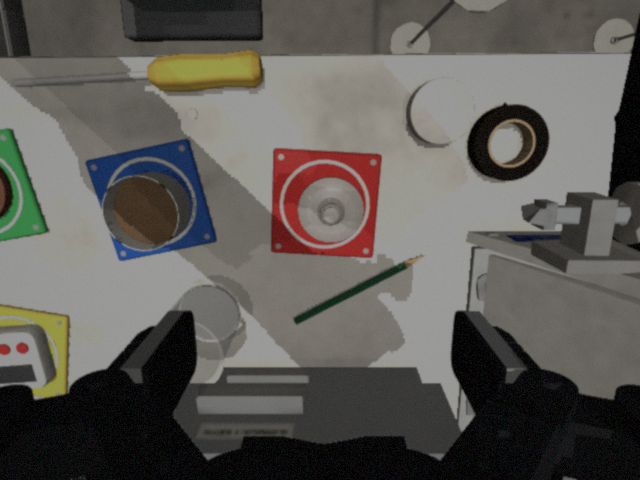

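The wrist view shows the cap's knob at (330,211) on the red tile (centre about (327,203)), the tin at (145,210) on the blue tile, and the beaker at (208,315).

```bash
cat > seg.py <<'E'
import sys; from h import *
def tiles(n):
    im=cv2.imread(f"pics/{n}.png"); d=np.load(n+".npy"); c=np.load(n+"_c.npy",allow_pickle=True).item()
    hsv=cv2.cvtColor(im,cv2.COLOR_BGR2HSV).astype(int); H,S,V=[hsv[...,i] for i in range(3)]; W=cloud(d,c)
    for k,hue in dict(red=0,blue=110,green=65,yellow=28).items():
        m=(np.minimum(abs(H-hue),180-abs(H-hue))<10)&(S>110)&(W[...,2]>0)&(W[...,2]<.014)
        ct,_=cv2.findContours(m.astype(np.uint8),cv2.RETR_EXTERNAL,cv2.CHAIN_APPROX_NONE)
        if not ct: continue
        ct=max(ct,key=cv2.contourArea)[:,0,:]
        (cx,cy),s,ang=cv2.minAreaRect(onplane(ct+0.0,.006,c)[:,:2].astype(np.float32))
        if min(s)>.06: print(k,(round(cx,4),round(cy,4)),np.round(s,4),round(ang,1))
    return im,W,c
if __name__=="__main__": tiles(sys.argv[1])
E
python3 - <<'E'
from seg import *
im,W,c=tiles("w1")
print("knob",onplane([330,211],.050,c))
for k,(x,y),lo,hi in (("cap",(.46,.350),.035,.06),("capfoot",(.46,.350),.012,.06),("tin",(.457,.199),.03,.05)):
    m=(W[...,2]>lo)&(W[...,2]<hi)&(np.hypot(W[...,0]-x,W[...,1]-y)<.06)
    X=W[m][:,:2].astype(np.float32); print(k,len(X),cv2.minAreaRect(X),np.percentile(W[m][:,2],98))
b=im[140:270,80:400]; cv2.imwrite("pics/w1c.png",cv2.resize(b,None,fx=2.5,fy=2.5,interpolation=cv2.INTER_CUBIC))
E
```

```text
red (0.4612, 0.3485) [0.0902 0.0906] 86.3
blue (0.4581, 0.1995) [0.0899 0.0906] 11.4
yellow (0.6043, 0.0699) [0.0633 0.0913] 79.4
knob [[0.4585 0.3532 0.05  ]]
cap 25 ((0.46490877866744995, 0.3540116250514984), (0.010975304991006851, 0.010203034617006779), 38.33546829223633) 0.03626880904127466
capfoot 3346 ((0.46438899636268616, 0.3539292514324188), (0.055394336581230164, 0.05535547807812691), 88.93189239501953) 0.034374910615012105
tin 1040 ((0.46208709478378296, 0.20235726237297058), (0.0610191710293293, 0.0610763281583786), 58.06886672973633) 0.040311209022429
```

View pics/w1c.png

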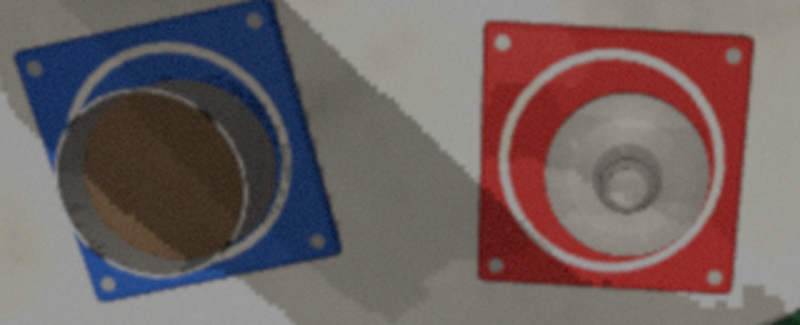

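Run:
```python
from seg import *
im,W,c=tiles("w1")
for v in range(186,244,4): print(v,(W[v,292:368:4,2]*1000).round().tolist())
print((W[211,318:344]*1000).round(1)[::2])
```

```text
red (0.4612, 0.3485) [0.0902 0.0906] 86.3
blue (0.4581, 0.1995) [0.0899 0.0906] 11.4
yellow (0.6043, 0.0699) [0.0633 0.0913] 79.4
186 [6.0, 6.0, 5.0, 5.0, 14.0, 14.0, 14.0, 18.0, 17.0, 17.0, 17.0, 16.0, 16.0, 18.0, 14.0, 14.0, 5.0, 5.0, 5.0]
190 [6.0, 5.0, 7.0, 12.0, 15.0, 15.0, 17.0, 18.0, 17.0, 18.0, 18.0, 18.0, 18.0, 16.0, 16.0, 15.0, 13.0, 7.0, 5.0]
194 [5.0, 4.0, 5.0, 15.0, 17.0, 17.0, 18.0, 18.0, 16.0, 17.0, 17.0, 17.0, 18.0, 17.0, 17.0, 15.0, 15.0, 5.0, 4.0]
198 [4.0, 5.0, 15.0, 14.0, 16.0, 17.0, 18.0, 18.0, 16.0, 19.0, 19.0, 17.0, 18.0, 19.0, 17.0, 16.0, 16.0, 15.0, 5.0]
202 [5.0, 5.0, 13.0, 16.0, 18.0, 18.0, 17.0, 18.0, 21.0, 24.0, 22.0, 20.0, 19.0, 18.0, 19.0, 18.0, 16.0, 16.0, 5.0]
206 [5.0, 5.0, 13.0, 16.0, 18.0, 18.0, 17.0, 20.0, 32.0, 33.0, 34.0, 32.0, 23.0, 19.0, 18.0, 17.0, 16.0, 16.0, 6.0]
210 [7.0, 6.0, 15.0, 17.0, 18.0, 17.0, 17.0, 23.0, 33.0, 34.0, 33.0, 34.0, 31.0, 19.0, 17.0, 16.0, 16.0, 16.0, 6.0]
214 [6.0, 6.0, 15.0, 17.0, 17.0, 16.0, 18.0, 32.0, 33.0, 33.0, 34.0, 34.0, 33.0, 19.0, 19.0, 17.0, 17.0, 14.0, 3.0]
218 [4.0, 5.0, 14.0, 15.0, 17.0, 17.0, 18.0, 20.0,
[... 297 characters left out ...]
 [5.0, 7.0, 5.0, 6.0, 16.0, 15.0, 17.0, 18.0, 17.0, 18.0, 17.0, 17.0, 17.0, 17.0, 16.0, 15.0, 4.0, 5.0, 6.0]
234 [6.0, 7.0, 7.0, 5.0, 6.0, 15.0, 16.0, 16.0, 18.0, 17.0, 17.0, 16.0, 15.0, 15.0, 16.0, 4.0, 6.0, 4.0, 5.0]
238 [7.0, 5.0, 5.0, 5.0, 6.0, 5.0, 14.0, 14.0, 15.0, 15.0, 16.0, 15.0, 16.0, 15.0, 6.0, 5.0, 5.0, 4.0, 5.0]
242 [5.0, 5.0, 4.0, 5.0, 6.0, 5.0, 6.0, 6.0, 5.0, 5.0, 5.0, 5.0, 6.0, 5.0, 5.0, 6.0, 4.0, 5.0, 5.0]
[[464.1 343.4  20.4]
 [463.8 345.1  22. ]
 [461.8 346.9  32.8]
 [461.6 348.5  33.5]
 [461.4 350.1  35. ]
 [461.4 351.7  34.9]
 [461.6 353.3  33.7]
 [461.5 354.9  34.3]
 [461.5 356.5  34.5]
 [461.5 358.1  34.4]
 [461.6 359.7  33.7]
 [462.  361.4  32. ]
 [464.3 363.4  20.1]]
```

```bash
python3 to.py .464 .3535 .06;  python3 -m jog '50 0 0 0 0 0 60;50 -1 3 0 0 0 60;36 0 0 0 0 0 60;0 0 0 0 0 0 60'; python3 to.py .464 .3535 .022; python3 look.py w2
```

```text
t 1.7 pos [0.4625 0.3532 0.1982] F [ 0.5928  1.3086 -0.0177] w 85.0
shift now [138.1879  -1.9758   0.8185] shift in target frame [138.196   -1.4987   0.2838]
turn/6deg [-0.0325 -0.0365 -0.0331]
t: 2.1
eef_pos: [0.4606, 0.3585, 0.0612]
tool_rot: [0.497, -0.5, 0.502, 0.501]
contact_force: [-1.1, -0.6, 0.0]
gripper_width: 0.703
t 2.1 pos [0.4606 0.3585 0.0612] F [-1.057  -0.6422  0.0082] w 60.0
shift now [39.1902 -3.6673 -4.8746] shift in target frame [39.1906 -3.4492 -5.0283]
turn/6deg [ 0.0207 -0.0393 -0.0557]
[0.4606 0.3585 0.0612] tcp px [[324.6974 282.536 ]]
```

View pics/w2.png

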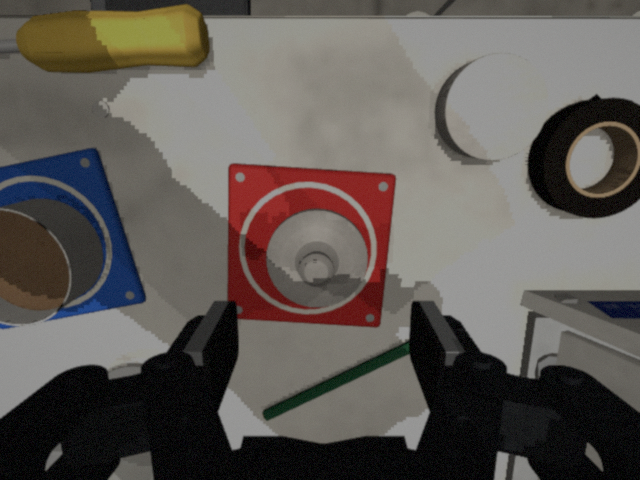

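The knob is at about (318,265), slightly left of the midline between the fingers at 324, so I need to go a few mm in -y.

```bash
python3 - <<'E'
from seg import *
im,W,c=tiles("w2")
for lo in (.011,.03):
    m=(W[...,2]>lo)&(W[...,2]<.038)&(np.hypot(W[...,0]-.464,W[...,1]-.3535)<.033)
    X=W[m][:,:2].astype(np.float32); print(lo,len(X),cv2.minAreaRect(X),X.mean(0))
print(proj([[.464,.3535,.035]],c))
E
python3 to.py .464 .3535 .022
```

```text
red (0.4609, 0.3488) [0.0901 0.0903] 86.5
0.011 7794 ((0.46458932757377625, 0.3538438677787781), (0.05551977828145027, 0.05566877871751785), 0.39558717608451843) [0.4624 0.3541]
0.03 915 ((0.4647311568260193, 0.35396862030029297), (0.01766365021467209, 0.017446808516979218), 66.507568359375) [0.4639 0.354 ]
[[314.7847 270.8178]]
t 2.15 pos [0.4626 0.3596 0.0641] F [ 0.1851 -0.2368  1.1948] w 59.8
shift now [42.0875 -1.5199 -6.0926] shift in target frame [42.0839 -1.4312 -6.1387]
turn/6deg [ 0.0146 -0.011  -0.0222]
```

```bash
python3 -m jog '20 -2 -6 0 0 0 60;0 0 0 0 0 0 60;0 0 0 0 0 0 60'; python3 to.py .4643 .3539 .0225
```

```text
t: 2.45
eef_pos: [0.4671, 0.3541, 0.0469]
tool_rot: [0.501, -0.5, 0.499, 0.5]
contact_force: [0.1, 0.2, 0.7]
gripper_width: 0.7
t 2.45 pos [0.4671 0.3541 0.0469] F [0.0621 0.2385 0.7237] w 59.8
shift now [24.3948  2.8483 -0.3003] shift in target frame [24.4019  2.7929 -0.2371]
turn/6deg [-0.0034  0.0243  0.0217]
```

```bash
python3 -m jog '0 2 0 0 0 0 60;0 0 0 0 0 0 60;0 0 0 0 0 0 60'; python3 to.py .4643 .3539 .0225;python3 -m jog '0 0 0 0 0 0 60;0 0 0 0 0 0 60;0 0 0 0 0 0 60'; python3 to.py .4643 .3539 .0225
```

```text
t: 2.75
eef_pos: [0.4642, 0.3532, 0.0452]
tool_rot: [0.5, -0.5, 0.5, 0.5]
contact_force: [-0.2, 0.0, 0.1]
gripper_width: 0.701
t 2.75 pos [0.4642 0.3532 0.0452] F [-0.1757  0.0266  0.1354] w 59.9
shift now [22.686  -0.0786  0.6961] shift in target frame [22.6852 -0.0968  0.7196]
turn/6deg [-0.0011  0.0099  0.0076]
t: 3.05
eef_pos: [0.4641, 0.3525, 0.0443]
tool_rot: [0.5, -0.5, 0.5, 0.5]
contact_force: [-0.0, -0.1, -0.7]
gripper_width: 0.703
t 3.05 pos [0.4641 0.3525 0.0443] F [-0.02   -0.1257 -0.7366] w 60.1
shift now [21.783  -0.2417  1.3854] shift in target frame [21.783  -0.2414  1.3841]
turn/6deg [-0.0051 -0.0005 -0.0005]
```

```bash
python3 -m jog '11 0 1.4 0 0 0 60;11 0 0 0 0 0 60;0 0 0 0 0 0 60;0 0 0 0 0 0 60' 60; python3 -m jog '0 0 0 0 0 0 10;0 0 0 0 0 0 10;0 0 0 0 0 0 10;0 0 0 0 0 0 10;0 0 0 0 0 0 10' 60;python3 to.py .4643 .3539 .0225
```

```text
t: 3.45
eef_pos: [0.4636, 0.3535, 0.0214]
tool_rot: [0.5, -0.5, 0.501, 0.5]
contact_force: [0.9, -0.0, 0.3]
gripper_width: 0.705
t: 3.95
eef_pos: [0.4641, 0.354, 0.0225]
tool_rot: [0.5, -0.5, 0.5, 0.5]
contact_force: [-0.1, -0.1, 0.7]
gripper_width: 0.122
t 3.95 pos [0.4641 0.354  0.0225] F [-0.095  -0.1195  0.732 ] w 10.4
shift now [-0.0321 -0.2015 -0.1222] shift in target frame [-0.0321 -0.2014 -0.1223]
turn/6deg [-0.0043  0.0022  0.0019]
```

```bash
python3 look.py w3
```

```text
[0.4641 0.354  0.0225] tcp px [[324.6871 282.5949]]
```

View pics/w3.png

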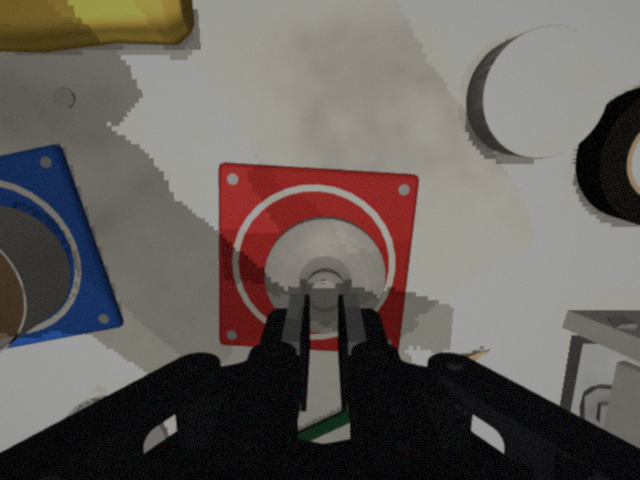

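The fingertips are around the knob at (323,290). I'll close further to see whether they stop on it.

```bash
python3 -m jog '0 0 0 0 0 0 0;0 0 0 0 0 0 0;0 0 0 0 0 0 0;0 0 0 0 0 0 0' 60;python3 look.py w4
```

```text
t: 4.4
eef_pos: [0.4641, 0.354, 0.0223]
tool_rot: [0.5, -0.5, 0.5, 0.5]
contact_force: [-0.3, -0.4, -0.1]
gripper_width: -0.0
[0.4641 0.354  0.0223] tcp px [[324.7423 282.6739]]
```

View pics/w4.png

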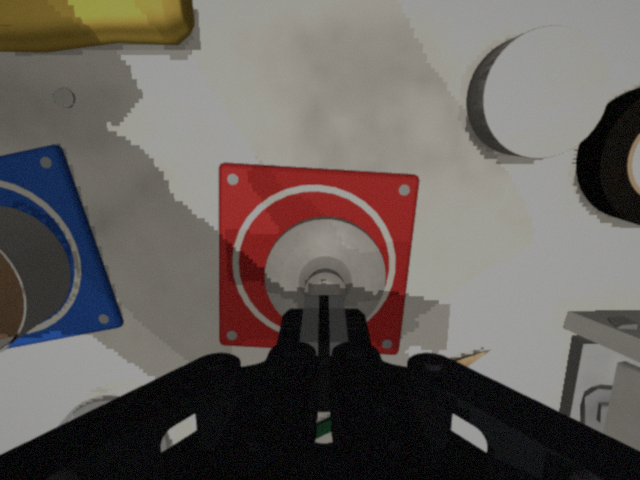

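Run:
```python
from seg import *
im,W,c=tiles("w4")
for u in (316,324,332):
  for v in range(262,330,4): print(u,v,(W[v,u]*1000).round(1))
a=im[200:360,220:420]; cv2.imwrite("pics/w4c.png",cv2.resize(a,None,fx=3.5,fy=3.5,interpolation=cv2.INTER_CUBIC))
```

```text
red (0.4609, 0.3487) [0.09   0.0902] 86.5
blue (0.4547, 0.2161) [0.0898 0.0606] 11.3
316 262 [455.4 350.1  19.5]
316 266 [456.5 350.1  21.8]
316 270 [458.  350.2  22.7]
316 274 [456.9 350.3  31. ]
316 278 [458.3 350.3  32.1]
316 282 [459.2 350.4  34.4]
316 286 [461.4 350.3  33.2]
316 290 [462.5 350.3  34.8]
316 294 [464.3 350.3  34.8]
316 298 [453.1 351.   66.1]
316 302 [453.2 351.   69.3]
316 306 [453.2 351.1  72.5]
316 310 [453.4 351.1  75.1]
316 314 [453.1 351.2  78.7]
316 318 [452.5 351.3  82.9]
316 322 [453.3 351.3  83.9]
316 326 [453.6 351.3  86. ]
324 262 [455.1 353.7  20.4]
324 266 [456.3 353.7  22.5]
324 270 [456.2 353.7  27.9]
324 274 [457.  353.6  30.7]
324 278 [457.8 353.6  33.6]
324 282 [459.6 353.6  33.2]
324 286 [460.6 353.6  35.4]
324 290 [462.7 353.6  34.4]
324 294 [464.5 353.6  34.4]
324 298 [453.4 353.6  65.4]
324 302 [453.2 353.6  69.2]
324 306 [453.2 353.6  72.4]
324 310 [453.  353.6  75.9]
324 314 [453.3 353.6  78.4]
324 318 [453.4 353.6  80.9]
324 322 [453.4 353.6  83.8]
324 326 [453.1 353.6  86.9]
332 262 [455.1 357.2  20.5]
332 266 [nan nan nan]
332 270 [457.6 357.1  24. ]
332 274 [456.7 357.   31.6]
332 278 [458.4 357.   31.9]
332 282 [459.1 356.9  34.7]
332 286 [461.1 357.   34.1]
332 290 [462.9 357.   33.9]
332 294 [464.8 357.   33.7]
332 298 [453.3 356.3  65.4]
332 302 [452.8 356.3  70.2]
332 306 [453.4 356.2  72. ]
332 310 [453.3 356.2  75.4]
332 314 [453.2 356.1  78.4]
332 318 [453.5 356.1  80.8]
332 322 [453.2 356.   84.1]
332 326 [453.1 356.   87. ]
```

View pics/w4c.png

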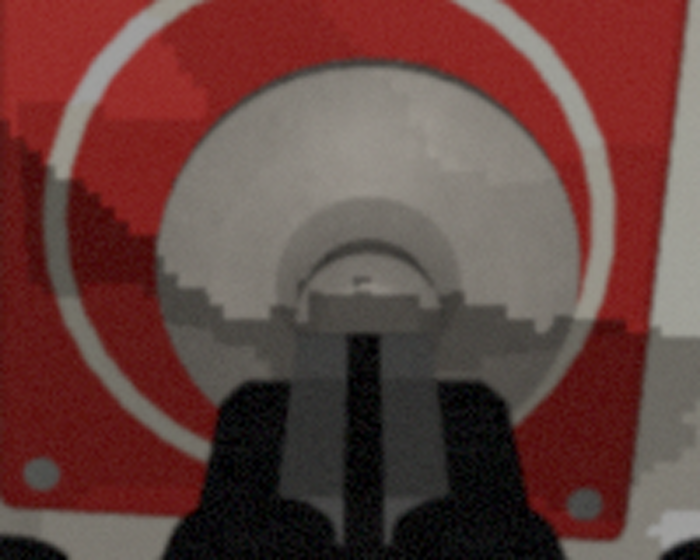

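Run:
```python
from h import *
for n,tz in (("w1",.1955),("w2",.0612),("w3",.0225),("w4",.0223)):
    d=np.load(n+".npy"); c=np.load(n+"_c.npy",allow_pickle=True).item(); W=cloud(d,c)
    # gripper pixels: near camera
    m=(d>0)&(d<.30 if n=="w1" else d<.22); m[:250]=False
    z=W[...,2][m]; print(n, "gripper lowest rel TCP", np.percentile(z,[0.1,1,5])-tz, "cam z rel", c['T'][2,3]-tz, "dmin",d[d>0].min())
```

```text
w1 gripper lowest rel TCP [-0.104  -0.0957 -0.0825] cam z rel 0.1792472639899801 dmin 0.059691757
w2 gripper lowest rel TCP [-0.03   -0.0271 -0.0098] cam z rel 0.17924882031458902 dmin 0.05950241
w3 gripper lowest rel TCP [-0.0253 -0.0248 -0.0242] cam z rel 0.17880753429459897 dmin 0.059483867
w4 gripper lowest rel TCP [-0.0252 -0.0246 -0.024 ] cam z rel 0.17884979292128905 dmin 0.059867438
```

Run:
```python
from h import *
p,d=bot.read_camera("scene"); c=bot.calibration("scene"); o=bot.get_obs(); uv=proj([o['eef_pos'],o['eef_pos']+[0,0,.042]],c); print(uv)
im=p[:,:,::-1].copy(); u,v=uv[0].astype(int); cv2.imwrite("pics/s4.png",cv2.resize(im[v-110:v+50,u-100:u+100],None,fx=3.5,fy=3.5,interpolation=cv2.INTER_CUBIC))
W=cloud(d,c); np.save("s4.npy",d)
for vv in range(v-60,v+12,3): print(vv,u,(W[vv,u]*1000).round(),(W[vv,u-6]*1000).round())
```

```text
[[169.4562 220.4986]
 [165.2683 206.034 ]]
160 169 [472. 317. 192.] [458. 318. 200.]
163 169 [469. 317. 186.] [455. 317. 195.]
166 169 [467. 316. 181.] [455. 319. 187.]
169 169 [467. 318. 173.] [453. 319. 183.]
172 169 [464. 317. 168.] [453. 321. 174.]
175 169 [459. 314. 166.] [453. 323. 166.]
178 169 [468. 326. 147.] [454. 327. 156.]
181 169 [479. 340. 126.] [454. 329. 149.]
184 169 [477. 340. 119.] [456. 334. 137.]
187 169 [474. 339. 114.] [458. 339. 126.]
190 169 [449. 314. 135.] [465. 348. 110.]
193 169 [454. 322. 121.] [455. 339. 113.]
196 169 [450. 320. 116.] [455. 342. 104.]
199 169 [469. 343.  85.] [456. 346.  93.]
202 169 [467. 343.  78.] [456. 348.  85.]
205 169 [465. 343.  71.] [455. 349.  77.]
208 169 [513. 399.   0.] [453. 350.  69.]
211 169 [499. 387.   7.] [499. 405.   0.]
214 169 [468. 354.  39.] [485. 392.   8.]
217 169 [462. 349.  37.] [469. 376.  19.]
220 169 [458. 348.  32.] [460. 369.  21.]
223 169 [459. 352.  20.] [454. 365.  18.]
226 169 [453. 347.  19.] [447. 358.  19.]
229 169 [446. 342.  18.] [440. 354.  18.]
```

View pics/s4.png

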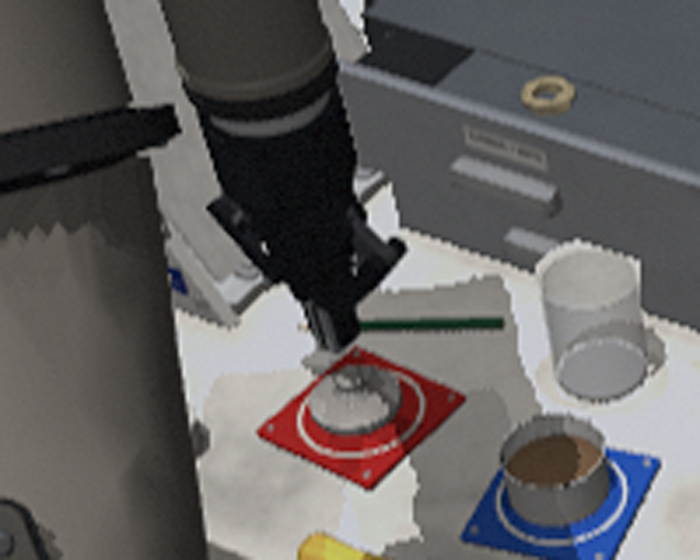

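Both cameras agree that the shut fingertips are at z≈0.065 while the reported TCP is at z=0.022. The real tips are therefore about 42 mm behind the reported TCP, and from here on I'll correct for that. The jaws closed above the knob without touching it.

```bash
python3 -m jog '0 0 0 0 0 0 60;0 0 0 0 0 0 60;0 0 0 0 0 0 60' 60; python3 -m jog '15 0 0 0 0 0 60;14 0 0 0 0 0 60;12 0 0 0 0 0 60;0 0 0 0 0 0 60;0 0 0 0 0 0 60' 60; python3 to.py .4643 .3539 -.0195; python3 look.py w5
```

```text
t: 4.8
eef_pos: [0.464, 0.354, 0.0223]
tool_rot: [0.5, -0.5, 0.5, 0.5]
contact_force: [0.5, -0.0, 0.2]
gripper_width: 0.507
t: 5.3
eef_pos: [0.4637, 0.3536, -0.0195]
tool_rot: [0.5, -0.5, 0.501, 0.5]
contact_force: [-0.1, 0.3, 0.6]
gripper_width: 0.705
t 5.3 pos [ 0.4637  0.3536 -0.0195] F [-0.0861  0.3006  0.6383] w 60.2
shift now [ 0.0198 -0.6194  0.3419] shift in target frame [ 0.0207 -0.6195  0.3416]
turn/6deg [-0.0047 -0.0099 -0.0098]
[ 0.4637  0.3536 -0.0195] tcp px [[324.661  282.5935]]
```

View pics/w5.png

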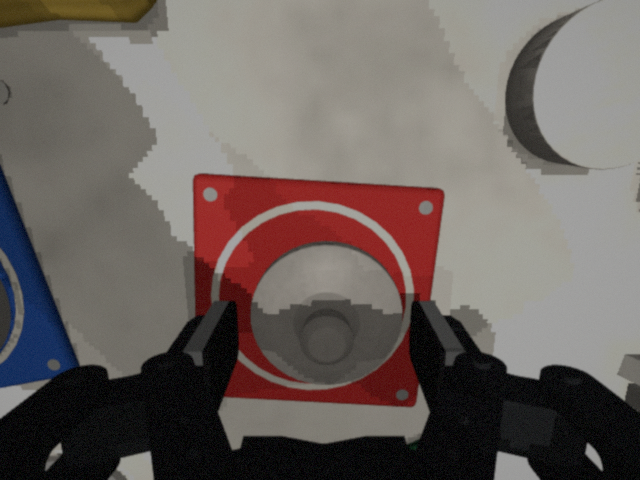

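The knob at (327,338) sits midway between the pads (about 238 and 411). I'll close.

```bash
python3 -m jog '0 0 0 0 0 0 0;0 0 0 0 0 0 0;0 0 0 0 0 0 0;0 0 0 0 0 0 0;0 0 0 0 0 0 0' 60;  python3 to.py .4643 .3539 -.0195; python3 look.py w6
```

```text
t: 5.85
eef_pos: [0.4648, 0.3546, -0.0169]
tool_rot: [0.501, -0.5, 0.499, 0.5]
contact_force: [-2.7, -1.9, 11.1]
gripper_width: 0.208
t 5.85 pos [ 0.4648  0.3546 -0.0169] F [-2.6535 -1.9322 11.1051] w 17.7
shift now [ 2.5771  0.5046 -0.7406] shift in target frame [ 2.579   0.5017 -0.736 ]
turn/6deg [-0.008   0.0156  0.0131]
[ 0.4648  0.3546 -0.0169] tcp px [[324.6897 282.6069]]
```

View pics/w6.png

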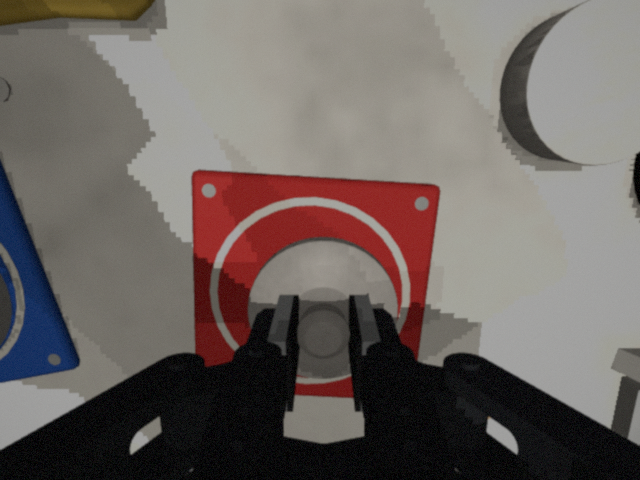

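```bash
python3 -m jog '0 0 0 0 0 0 32;0 0 0 0 0 0 32;-3.5 -0.5 0 0 0 0 32;0 0 0 0 0 0 32' 60;  python3 to.py .4643 .3539 -.016; python3 -m jog '0 0 0 0 0 0 0;0 0 0 0 0 0 0;0 0 0 0 0 0 0;0 0 0 0 0 0 0;0 0 0 0 0 0 0' 60;python3 to.py .4643 .3539 -.016
```

```text
t: 6.3
eef_pos: [0.4648, 0.3541, -0.0148]
tool_rot: [0.5, -0.5, 0.5, 0.5]
contact_force: [-0.5, 0.3, 0.1]
gripper_width: 0.372
t 6.3 pos [ 0.4648  0.3541 -0.0148] F [-0.5284  0.2914  0.1251] w 31.8
shift now [ 1.1687  0.4962 -0.2081] shift in target frame [ 1.169   0.4958 -0.2075]
turn/6deg [-0.0049  0.0033  0.0041]
t: 6.8
eef_pos: [0.4647, 0.3542, -0.0149]
tool_rot: [0.5, -0.5, 0.5, 0.5]
contact_force: [-0.6, -0.3, 5.1]
gripper_width: 0.201
t 6.8 pos [ 0.4647  0.3542 -0.0149] F [-0.5575 -0.3392  5.1257] w 17.2
shift now [ 1.0675  0.3582 -0.2896] shift in target frame [ 1.0677  0.3581 -0.289 ]
turn/6deg [-0.0048  0.0039  0.0024]
```

```bash
python3 -m jog '-10 0 0 0 0 0 0;-15 0 0 0 0 0 0;-15 0 0 0 0 0 0;0 0 0 0 0 0 0;0 0 0 0 0 0 0';python3 to.py .4643 .3539 .024; python3 look.py w7
```

```text
t: 7.3
eef_pos: [0.4648, 0.3543, 0.0256]
tool_rot: [0.501, -0.5, 0.5, 0.5]
contact_force: [0.1, 0.4, -3.4]
gripper_width: 0.194
t 7.3 pos [0.4648 0.3543 0.0256] F [ 0.1467  0.3843 -3.4409] w 16.6
shift now [ 1.557   0.5508 -0.3713] shift in target frame [ 1.558   0.5494 -0.3695]
turn/6deg [-0.0039  0.0098  0.0099]
[0.4648 0.3543 0.0256] tcp px [[324.714  282.6152]]
```

View pics/w7.png

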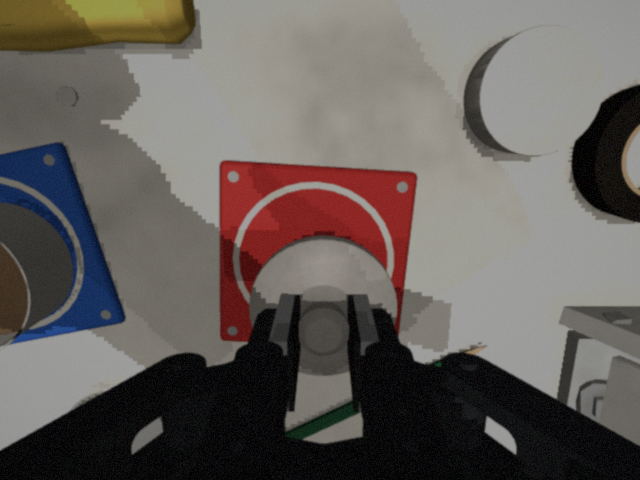

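The cap has lifted (knob at (323,330) between the pads, force -3.4 N, which matches its weight). I'll carry it along x≈0.465 and then to the grey tile.

```bash
python3 -m jog '-25 0 0 0 0 0 0;-30 0 -10 0 0 0 0;-20 0 -25 0 0 0 0;0 0 -35 0 0 0 0;0 0 -40 0 0 0 0';python3 -m jog '0 0 -40 0 0 0 0;0 0 -40 0 0 0 0;0 0 -40 0 0 0 0;0 0 -40 0 0 0 0;0 -20 -35 0 0 0 0';python3 to.py .6215 -.0805 .1
```

```text
t: 7.85
eef_pos: [0.4644, 0.2439, 0.1]
tool_rot: [0.5, -0.5, 0.499, 0.5]
contact_force: [0.7, 0.4, -2.3]
gripper_width: 0.198
t: 8.35
eef_pos: [0.4811, 0.0467, 0.0989]
tool_rot: [0.499, -0.499, 0.501, 0.501]
contact_force: [1.4, 2.0, -3.6]
gripper_width: 0.196
t 8.35 pos [0.4811 0.0467 0.0989] F [ 1.3633  1.9733 -3.6325] w 16.7
shift now [  -1.6531 -140.501  -127.1447] shift in target frame [  -1.109  -140.4414 -127.2165]
turn/6deg [-0.0049 -0.0049 -0.0414]
```

```bash
python3 -m jog '0 -30 -30 0 0 0 0;0 -30 -28 0 0 0 0;0 -30 -25 0 0 0 0;0 -25 -22 0 0 0 0;0 -15 -12 0 0 0 0';python3 -m jog '0 -10 -10 0 0 0 0;0 0 0 0 0 0 0;0 0 0 0 0 0 0';python3 to.py .6215 -.0805 .1; python3 look.py w8
```

```text
t: 8.85
eef_pos: [0.6155, -0.071, 0.099]
tool_rot: [0.5, -0.5, 0.501, 0.499]
contact_force: [-0.0, -0.0, -3.5]
gripper_width: 0.199
t: 9.15
eef_pos: [0.6232, -0.0773, 0.0991]
tool_rot: [0.5, -0.499, 0.5, 0.501]
contact_force: [-0.1, 0.1, -3.4]
gripper_width: 0.196
t 9.15 pos [ 0.6232 -0.0773  0.0991] F [-0.0682  0.0956 -3.3855] w 16.7
shift now [-0.8747  1.7474 -3.1929] shift in target frame [-0.876   1.746  -3.1933]
turn/6deg [-0.0007  0.0059 -0.0176]
[ 0.6232 -0.0773  0.0991] tcp px [[324.7146 282.6474]]
```

View pics/w8.png

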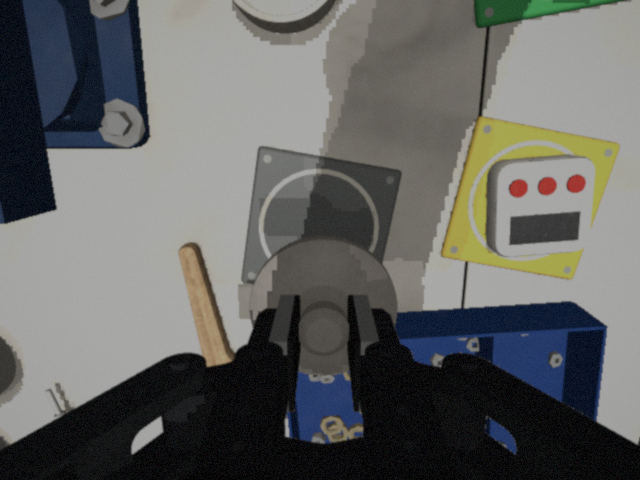

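The grey tile's corners are at (262,149), (399,171) and (244,282), and the timer is at (543,205) on the yellow tile.

Run:
```python
from seg import *
im,W,c=tiles("w8")
P=onplane([[399,171],[244,282],[262,149]],.006,c); print(P,P[:2].mean(0),np.linalg.norm(P[0]-P[2]),np.linalg.norm(P[1]-P[2]))
# held cap centre
m=(W[...,2]>.10)&(W[...,2]<.135); ys,xs=np.nonzero(m); X=W[m]; 
for v in range(235,300,6): print(v,(W[v,300:350:12,2]*1000).round(),(W[v,324,0]*1000).round(1))
r=W[270]; k=np.nonzero((r[:,2]>.1)&(r[:,2]<.135))[0]; print("foot y range row270",r[k[0]],r[k[-1]])
m=(W[...,2]>.018)&(W[...,2]<.028)&(np.hypot(W[...,0]-.604,W[...,1]-.0555)<.046)
print("timer",cv2.minAreaRect(W[m][:,:2].astype(np.float32)))
```

```text
yellow (0.6033, 0.0515) [0.091  0.0905] 79.3
[[ 0.5839 -0.0307  0.006 ]
 [ 0.6576 -0.1312  0.006 ]
 [ 0.5704 -0.1158  0.006 ]] [ 0.6207 -0.0809  0.006 ] 0.08621552283128478 0.08858222606609395
235 [  6.   5. 123.   6.   5.] 595.5
241 [126. 128. 128. 128. 125.] 596.6
247 [129. 130. 129. 129. 129.] 598.4
253 [130. 130. 130. 130. 129.] 600.5
259 [131. 130. 130. 130. 130.] 602.5
265 [132. 132. 132. 131. 130.] 604.4
271 [131. 131. 130. 132. 132.] 607.3
277 [132. 131. 132. 132. 131.] 608.8
283 [131. 132. 132. 132. 132.] 611.1
289 [132. 133. 134. 133. 131.] 612.7
295 [133. 135. 135. 134. 140.] 614.3
foot y range row270 [ 0.6075 -0.1008  0.1281] [ 0.6084 -0.0545  0.1255]
timer ((0.604551374912262, 0.05564722418785095), (0.05968727916479111, 0.059903573244810104), 4.972589015960693)
```

```bash
python3 -m jog '35 2 -3.5 0 0 0 0;35 0 0 0 0 0 0;25 0 0 0 0 0 0;10 0 0 0 0 0 0;0 0 0 0 0 0 0';python3 -m jog '2 0 0 0 0 0 0;0 0 0 0 0 0 0;0 0 0 0 0 0 0'; python3 to.py .6207 -.0809 -.013
```

```text
t: 9.7
eef_pos: [0.6208, -0.0804, -0.0063]
tool_rot: [0.499, -0.499, 0.5, 0.501]
contact_force: [-0.5, -0.3, -3.4]
gripper_width: 0.199
t: 10.0
eef_pos: [0.6233, -0.0816, -0.0059]
tool_rot: [0.501, -0.5, 0.5, 0.499]
contact_force: [-1.2, -1.0, -2.7]
gripper_width: 0.201
t 10.0 pos [ 0.6233 -0.0816 -0.0059] F [-1.1745 -0.9567 -2.7055] w 17.1
shift now [7.1194 2.6301 0.683 ] shift in target frame [7.1251 2.6142 0.6845]
turn/6deg [-0.004   0.0005  0.021 ]
```

```bash
python3 -m jog '3 2 0 0 0 0 0;0 0 0 0 0 0 0;0 0 0 0 0 0 0;0 0 0 0 0 0 0'; python3 -m jog '3 0 0 0 0 0 0;0 0 0 0 0 0 0;0 0 0 0 0 0 0;0 0 0 0 0 0 0';python3 to.py .6207 -.0809 -.013
```

```text
t: 10.4
eef_pos: [0.6204, -0.0816, -0.0102]
tool_rot: [0.5, -0.5, 0.5, 0.5]
contact_force: [0.5, -0.4, -3.1]
gripper_width: 0.197
t: 10.8
eef_pos: [0.6203, -0.0816, -0.0133]
tool_rot: [0.5, -0.5, 0.5, 0.5]
contact_force: [0.2, 0.2, -3.6]
gripper_width: 0.194
t 10.8 pos [ 0.6203 -0.0816 -0.0133] F [ 0.2291  0.2307 -3.6172] w 16.6
shift now [-0.2552 -0.3657  0.7312] shift in target frame [-0.2552 -0.366   0.731 ]
turn/6deg [-0.0047  0.     -0.0004]
```

```bash
python3 -m jog '1.5 0 0 0 0 0 0;0 0 0 0 0 0 0;0 0 0 0 0 0 0'; python3 -m jog '1.5 0 0 0 0 0 0;0 0 0 0 0 0 0;0 0 0 0 0 0 0'; python3 to.py .6207 -.0809 -.013
```

```text
t: 11.1
eef_pos: [0.6204, -0.0816, -0.0147]
tool_rot: [0.5, -0.5, 0.5, 0.5]
contact_force: [0.7, -0.5, -4.0]
gripper_width: 0.199
t: 11.4
eef_pos: [0.6204, -0.0816, -0.015]
tool_rot: [0.5, -0.5, 0.5, 0.5]
contact_force: [-3.2, 1.3, 8.8]
gripper_width: 0.198
t 11.4 pos [ 0.6204 -0.0816 -0.015 ] F [-3.2264  1.3389  8.7812] w 16.9
shift now [-1.9535 -0.3178  0.7163] shift in target frame [-1.9538 -0.3181  0.7153]
turn/6deg [-0.0059  0.004   0.0009]
```

```bash
python3 -m jog '-1 0 0 0 0 0 50;0 0 0 0 0 0 50;0 0 0 0 0 0 50;0 0 0 0 0 0 50;-20 0 0 0 0 0 60'; python3 -m jog '-40 0 0 0 0 0 85;-45 0 0 0 0 0 85;-30 0 0 0 0 0 85;0 0 0 0 0 0 85'; python3 look.py w9; python3 to.py .4621 .2026 .14
```

```text
t: 11.9
eef_pos: [0.6181, -0.0812, 0.0026]
tool_rot: [0.499, -0.499, 0.501, 0.501]
contact_force: [-1.0, -0.0, -0.1]
gripper_width: 0.704
t: 12.3
eef_pos: [0.6238, -0.0822, 0.1249]
tool_rot: [0.502, -0.502, 0.498, 0.498]
contact_force: [-0.1, -0.0, 0.1]
gripper_width: 0.991
[ 0.6238 -0.0822  0.1249] tcp px [[324.7743 282.5751]]
t 12.35 pos [ 0.6222 -0.0818  0.1222] F [-0.0073 -0.2174 -0.2627] w 84.6
shift now [-18.5546 160.1037 284.3368] shift in target frame [-17.7538 160.0509 284.4177]
turn/6deg [-0.0048 -0.0004  0.0471]
```

View pics/w9.png

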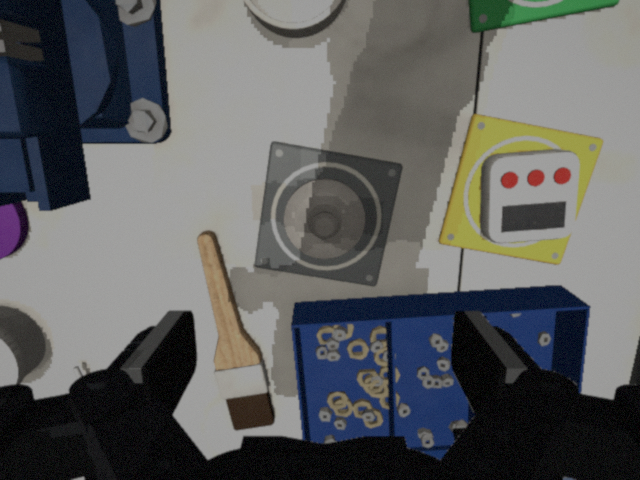

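```bash
python3 -m jog '-18 25 35 0 0 0 85;0 25 35 0 0 0 85;0 25 35 0 0 0 85;0 25 35 0 0 0 85;0 25 35 0 0 0 85'; python3 -m jog '0 20 35 0 0 0 85;0 15 35 0 0 0 85;0 0 25 0 0 0 85;0 -10 14 0 0 0 85;0 0 0 0 0 0 85'; python3 to.py .4621 .2026 .14;python3 look.py w10
python3 - <<'E'
from h import *
for n,tz in (("w5",-.0195),("w9",.1236),("w10",.14)):
    d=np.load(n+".npy"); c=np.load(n+"_c.npy",allow_pickle=True).item(); W=cloud(d,c)
    m=(d>0)&(d<.168); m[:290]=False; 
    k=W[m]; tz=c['T'][2,3]-.179; print(n,tz,np.percentile(k[:,2],[.5,1,2,5])-tz)
E
```

```text
t: 12.85
eef_pos: [0.4933, 0.0945, 0.1365]
tool_rot: [0.499, -0.5, 0.501, 0.5]
contact_force: [1.3, 0.7, 0.4]
gripper_width: 0.998
t: 13.35
eef_pos: [0.4702, 0.2048, 0.1367]
tool_rot: [0.499, -0.501, 0.499, 0.501]
contact_force: [0.4, 0.3, 0.2]
gripper_width: 1.0
t 13.35 pos [0.4702 0.2048 0.1367] F [0.3881 0.297  0.2003] w 85.4
shift now [-3.3162  8.0818 -2.1327] shift in target frame [-3.3239  8.0718 -2.1585]
turn/6deg [ 0.0304  0.0002 -0.0091]
[0.4702 0.2048 0.1367] tcp px [[324.6609 282.5297]]
w5 -0.019549990726658445 [0.0242 0.0245 0.025  0.0339]
w9 0.12411675350201984 [0.0526 0.0545 0.0573 0.0639]
w10 0.13661794094493568 [0.0519 0.0539 0.0567 0.0632]
```

View pics/w10.png

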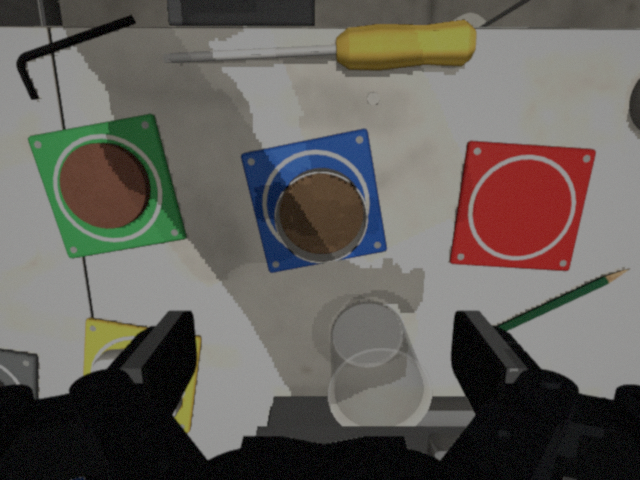

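The tin is at (321,215) on the blue tile, the red tile is now empty at (523,205), the disc is on green at (105,185), and the beaker is at (375,365) clear of the tin.

Run:
```python
from seg import *
im,W,c=tiles("w10")
m=(W[...,2]>.034)&(W[...,2]<.05)&(np.hypot(W[...,0]-.4621,W[...,1]-.2026)<.045)
print("tin rim",cv2.minAreaRect(W[m][:,:2].astype(np.float32)))
m=(W[...,2]>.012)&(W[...,2]<.022)&(np.hypot(W[...,0]-.4455,W[...,1]-.0505)<.045)
print("disc",cv2.minAreaRect(W[m][:,:2].astype(np.float32)))
```

```text
red (0.461, 0.3469) [0.0909 0.09  ] 86.4
blue (0.4581, 0.1983) [0.0899 0.09  ] 11.3
green (0.4479, 0.0498) [0.0908 0.0908] 9.9
tin rim ((0.46216851472854614, 0.2024620622396469), (0.060470107942819595, 0.060678042471408844), 0.6008897423744202)
disc ((0.44511955976486206, 0.05008526146411896), (0.059381503611803055, 0.059792838990688324), 77.17648315429688)
```

```bash
python3 -m jog '40 8 -2 0 0 0 85;40 0 0 0 0 0 85;20 0 0 0 0 0 85;0 0 0 0 0 0 85;0 0 0 0 0 0 85'; python3 -m jog '0 0 0 0 0 0 85;0 0 0 0 0 0 85'; python3 to.py .4622 .2025 -.038
```

```text
t: 13.9
eef_pos: [0.4622, 0.1993, 0.0378]
tool_rot: [0.5, -0.5, 0.501, 0.5]
contact_force: [0.6, 0.3, 0.4]
gripper_width: 0.997
t: 14.1
eef_pos: [0.4635, 0.2007, 0.0391]
tool_rot: [0.501, -0.5, 0.499, 0.5]
contact_force: [0.2, -0.0, 0.1]
gripper_width: 0.995
t 14.1 pos [0.4635 0.2007 0.0391] F [ 0.156  -0.0438  0.0712] w 85.0
shift now [77.0922  1.425   1.6671] shift in target frame [77.0928  1.2597  1.7665]
turn/6deg [-0.0085  0.0122  0.0203]
```

```bash
python3 -m jog '25 1 2 0 0 0 85;25 0 0 0 0 0 85;17 0 0 0 0 0 85;10 0 0 0 0 0 85;0 0 0 0 0 0 85'; python3 -m jog '0 0 0 0 0 0 85;0 0 0 0 0 0 85'; python3 to.py .4622 .2025 -.038; python3 look.py w11
```

```text
t: 14.6
eef_pos: [0.4612, 0.2023, -0.0396]
tool_rot: [0.5, -0.5, 0.5, 0.5]
contact_force: [-0.0, 0.1, -0.2]
gripper_width: 0.997
t: 14.8
eef_pos: [0.4623, 0.2029, -0.0382]
tool_rot: [0.501, -0.5, 0.5, 0.5]
contact_force: [0.4, 0.9, -0.1]
gripper_width: 0.995
t 14.8 pos [ 0.4623  0.2029 -0.0382] F [ 0.3586  0.9176 -0.1005] w 85.0
shift now [-0.1939  0.0994 -0.3605] shift in target frame [-0.1934  0.1    -0.3606]
turn/6deg [-0.0056  0.0091  0.0154]
[ 0.4623  0.2029 -0.0382] tcp px [[324.6698 282.5735]]
```

View pics/w11.png

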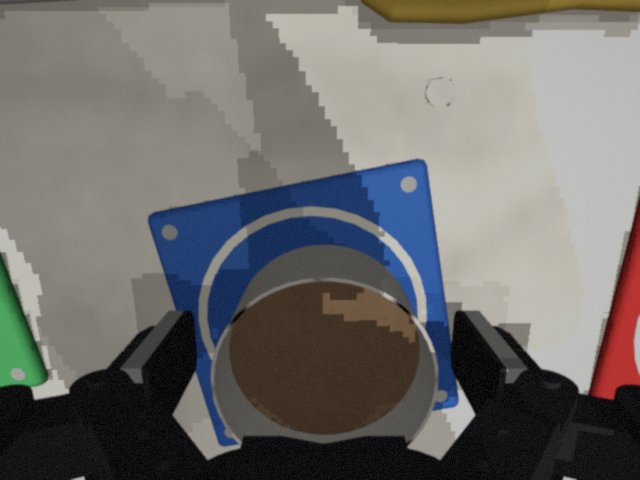

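The tin rim (213–436) sits midway between the pads. I'll close gently.

```bash
python3 -m jog '0 0 0 0 0 0 50;0 0 0 0 0 0 50;0 0 0 0 0 0 50;0 0 0 0 0 0 50' 30; python3 to.py .4622 .2025 -.038;python3 -m jog '-8 0 0 0 0 0 50;-12 0 0 0 0 0 50;-15 0 0 0 0 0 50;0 0 0 0 0 0 50;0 0 0 0 0 0 50'; python3 to.py .461 .347 -.003; python3 look.py w12
```

```text
t: 15.25
eef_pos: [0.4644, 0.2042, -0.0362]
tool_rot: [0.502, -0.5, 0.498, 0.499]
contact_force: [-3.0, -0.7, 26.7]
gripper_width: 0.702
t 15.25 pos [ 0.4644  0.2042 -0.0362] F [-3.0075 -0.6543 26.6652] w 59.9
shift now [ 1.8166  2.2144 -1.7273] shift in target frame [ 1.8336  2.206  -1.72  ]
turn/6deg [-0.0052  0.0316  0.0488]
t: 15.75
eef_pos: [0.4615, 0.2025, -0.004]
tool_rot: [0.5, -0.5, 0.5, 0.5]
contact_force: [0.2, 0.3, -0.5]
gripper_width: 0.701
t 15.75 pos [ 0.4615  0.2025 -0.004 ] F [ 0.1648  0.2636 -0.516 ] w 59.9
shift now [ -0.9536   0.5996 144.4942] shift in target frame [ -1.0042   0.5313 144.4942]
turn/6deg [-0.0046  0.0034  0.0052]
[ 0.4615  0.2025 -0.004 ] tcp px [[324.6245 282.6098]]
```

View pics/w12.png

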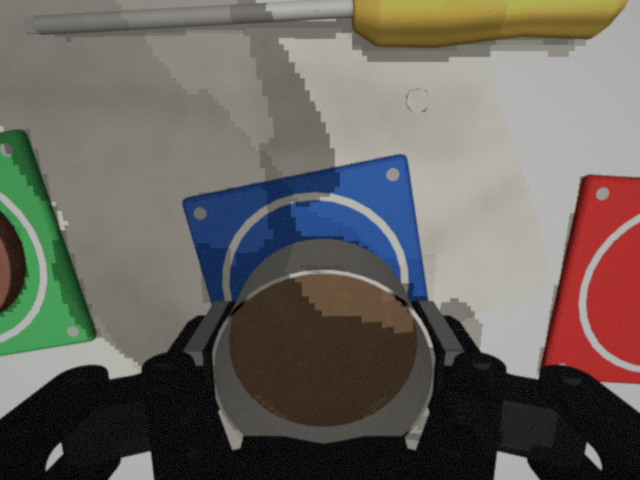

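```bash
python3 - <<'E'
from seg import *
im,W,c=tiles("w12")
m=(W[...,2]>.066)&(W[...,2]<.085)&(np.hypot(W[...,0]-.4621,W[...,1]-.2026)<.045); m[:, :205]=0; m[:,440:]=0
X=W[m]; print(np.percentile(X,[1,99],axis=0)); print("rim near edge: ",[ (W[v,324]*1000).round(1).tolist() for v in range(262,285,3)])
E
python3 -m jog '-25 0 0 0 0 0 50;-20 0 20 0 0 0 50;0 0 35 0 0 0 50;0 0 35 0 0 0 50;0 0 35 0 0 0 50'; python3 -m jog '0 0 20 0 0 0 50;0 0 0 0 0 0 50;0 0 0 0 0 0 50;0 0 0 0 0 0 50';python3 to.py .461 .3482 -.034; python3 look.py w13
```

```text
blue (0.4439, 0.1957) [0.0619 0.0896] 11.3
[[0.4299 0.1707 0.0661]
 [0.4818 0.2325 0.0753]]
rim near edge:  [[430.6, 202.2, 62.0], [430.3, 202.2, 65.6], [430.3, 202.2, 68.1], [429.7, 202.2, 72.3], [436.0, 202.2, 56.8], [436.6, 202.2, 57.5], [437.6, 202.2, 57.4], [438.4, 202.2, 57.8]]
t: 16.3
eef_pos: [0.461, 0.3283, 0.0402]
tool_rot: [0.5, -0.5, 0.501, 0.5]
contact_force: [0.2, 0.0, -0.7]
gripper_width: 0.701
t: 16.7
eef_pos: [0.4617, 0.3451, 0.0403]
tool_rot: [0.5, -0.5, 0.501, 0.499]
contact_force: [0.3, 0.3, -0.7]
gripper_width: 0.702
t 16.7 pos [0.4617 0.3451 0.0403] F [ 0.2956  0.2715 -0.734 ] w 60.0
shift now [74.2848  0.654   3.2709] shift in target frame [74.2905  0.6997  3.1292]
turn/6deg [-0.0251 -0.0185 -0.007 ]
[0.4617 0.3451 0.0403] tcp px [[324.7192 282.6041]]
```

View pics/w13.png

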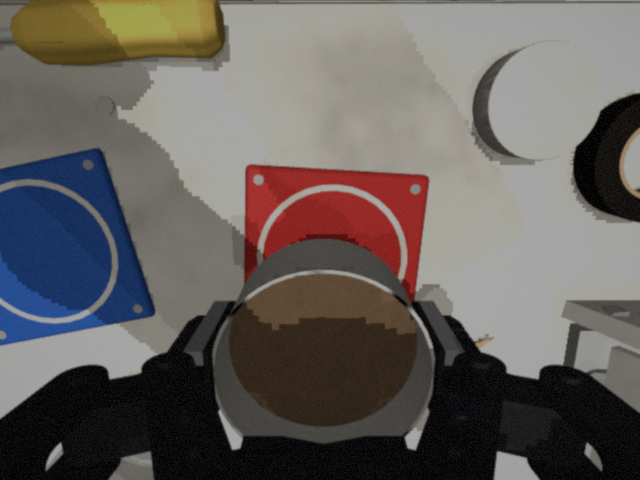

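```bash
python3 -m jog '25 0 3 0 0 0 50;25 0 0 0 0 0 50;15 0 0 0 0 0 50;5 0 0 0 0 0 50;0 0 0 0 0 0 50'; python3 -m jog '0 0 0 0 0 0 50;0 0 0 0 0 0 50;0 0 0 0 0 0 50'; python3 to.py .462 .3482 -.035
```

```text
t: 17.25
eef_pos: [0.4615, 0.3495, -0.0296]
tool_rot: [0.5, -0.5, 0.501, 0.5]
contact_force: [0.1, -0.2, 0.2]
gripper_width: 0.696
t: 17.55
eef_pos: [0.462, 0.3509, -0.0283]
tool_rot: [0.501, -0.5, 0.5, 0.5]
contact_force: [0.1, 0.3, -1.1]
gripper_width: 0.701
t 17.55 pos [ 0.462   0.3509 -0.0283] F [ 0.1411  0.3163 -1.0689] w 59.9
shift now [ 6.6493 -0.0048 -2.7382] shift in target frame [ 6.6521 -0.0107 -2.7311]
turn/6deg [-0.004   0.0101  0.0101]
```

```bash
python3 -m jog '4 0 -2.5 0 0 0 50;0 0 0 0 0 0 50;0 0 0 0 0 0 50;0 0 0 0 0 0 50'; python3 to.py .462 .3482 -.035; python3 -m jog '2 0 0 0 0 0 50;0 0 0 0 0 0 50;0 0 0 0 0 0 50'; python3 to.py .462 .3482 -.035
```

```text
t: 17.95
eef_pos: [0.4615, 0.348, -0.0332]
tool_rot: [0.5, -0.5, 0.5, 0.5]
contact_force: [-0.6, 0.3, -1.0]
gripper_width: 0.7
t 17.95 pos [ 0.4615  0.348  -0.0332] F [-0.6218  0.287  -1.0223] w 59.8
shift now [ 1.7812 -0.5133  0.2394] shift in target frame [ 1.7813 -0.5133  0.2392]
turn/6deg [-0.0046  0.0001 -0.0007]
t: 18.25
eef_pos: [0.4614, 0.348, -0.0353]
tool_rot: [0.5, -0.5, 0.5, 0.5]
contact_force: [0.3, 0.0, -0.5]
gripper_width: 0.699
t 18.25 pos [ 0.4614  0.348  -0.0353] F [ 0.314   0.0244 -0.4548] w 59.7
shift now [-0.2967 -0.56    0.2435] shift in target frame [-0.2966 -0.5602  0.2433]
turn/6deg [-0.0038 -0.0008 -0.0015]
```

```bash
python3 -m jog '1 0 0 0 0 0 50;0 0 0 0 0 0 50;0 0 0 0 0 0 50'; python3 -m jog '1 0 0 0 0 0 50;0 0 0 0 0 0 50;0 0 0 0 0 0 50'; python3 to.py .462 .3482 -.035
```

```text
t: 18.55
eef_pos: [0.4616, 0.3481, -0.036]
tool_rot: [0.5, -0.5, 0.5, 0.5]
contact_force: [-0.7, -0.2, 2.8]
gripper_width: 0.705
t: 18.85
eef_pos: [0.4616, 0.3481, -0.036]
tool_rot: [0.5, -0.5, 0.5, 0.5]
contact_force: [-3.9, -2.9, 13.5]
gripper_width: 0.696
t 18.85 pos [ 0.4616  0.3481 -0.036 ] F [-3.8912 -2.8537 13.4518] w 59.4
shift now [-1.0211 -0.3607  0.1033] shift in target frame [-1.0212 -0.3607  0.1028]
turn/6deg [-0.005   0.0034  0.0006]
```

Contact. I'll release and rise.

```bash
python3 -m jog '-1 0 0 0 0 0 85;0 0 0 0 0 0 85;0 0 0 0 0 0 85;0 0 0 0 0 0 85;-20 0 0 0 0 0 85'; python3 -m jog '-40 0 0 0 0 0 85;-45 0 0 0 0 0 85;-40 0 0 0 0 0 85;0 0 0 0 0 0 85;0 0 0 0 0 0 85'; python3 look.py w14
python3 - <<'E'
from seg import *
im,W,c=tiles("w14")
m=(W[...,2]>.034)&(W[...,2]<.05)&(np.hypot(W[...,0]-.461,W[...,1]-.348)<.045)
print("tin rim",cv2.minAreaRect(W[m][:,:2].astype(np.float32)))
E
```

```text
t: 19.35
eef_pos: [0.4597, 0.3466, -0.0183]
tool_rot: [0.498, -0.5, 0.502, 0.5]
contact_force: [0.5, -0.7, 0.7]
gripper_width: 0.993
t: 19.85
eef_pos: [0.4619, 0.3484, 0.1096]
tool_rot: [0.501, -0.5, 0.499, 0.5]
contact_force: [-0.1, -0.7, -0.1]
gripper_width: 0.996
[0.4619 0.3484 0.1096] tcp px [[324.7379 282.5636]]
red (0.4609, 0.3485) [0.0905 0.0902] 86.6
blue (0.458, 0.1999) [0.09   0.0911] 11.4
tin rim ((0.46002355217933655, 0.34728631377220154), (0.06118101254105568, 0.06082380190491676), 0.24110135436058044)
```

View pics/w14.png

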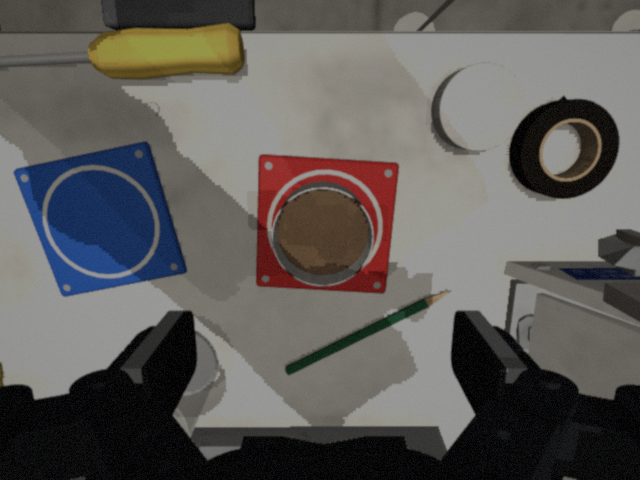

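The tin stands on red (rim centre (323,236)), about 1.5 mm from the tile centre. Next is the cap on the grey tile.

```bash
python3 - <<'E'
from seg import *
im,W,c=tiles("w9")
for lo in (.012,.03):
    m=(W[...,2]>lo)&(W[...,2]<.04)&(np.hypot(W[...,0]-.6207,W[...,1]+.081)<.036)
    print("cap",cv2.minAreaRect(W[m][:,:2].astype(np.float32)))
E
python3 -m jog '-20 0 -25 0 0 0 60;0 0 -40 0 0 0 60;0 0 -45 0 0 0 60;0 0 -45 0 0 0 60;0 0 -45 0 0 0 60'; python3 -m jog '0 0 -45 0 0 0 60;0 -20 -40 0 0 0 60;0 -30 -30 0 0 0 60;0 -30 -30 0 0 0 60;0 -30 -30 0 0 0 60';python3 -m jog '0 -30 -30 0 0 0 60;0 -15 -20 0 0 0 60;0 0 0 0 0 0 60;0 0 0 0 0 0 60'; python3 to.py .6207 -.081 .06; python3 look.py w15
```

```text
blue (0.7583, 0.0046) [0.1198 0.0609] 4.1
yellow (0.6033, 0.0516) [0.091  0.0903] 79.5
cap ((0.6204929351806641, -0.08255407214164734), (0.05555648356676102, 0.05512591451406479), 0.8779006600379944)
cap ((0.6202037334442139, -0.08253343403339386), (0.01724724844098091, 0.016942784190177917), 0.5114052295684814)
t: 20.4
eef_pos: [0.4599, 0.1457, 0.1271]
tool_rot: [0.499, -0.5, 0.501, 0.5]
contact_force: [0.8, -0.3, -0.0]
gripper_width: 0.703
t: 20.9
eef_pos: [0.571, -0.0285, 0.1268]
tool_rot: [0.499, -0.499, 0.501, 0.501]
contact_force: [-0.3, 1.3, -0.3]
gripper_width: 0.706
t: 21.3
eef_pos: [0.6149, -0.0773, 0.1267]
tool_rot: [0.499, -0.499, 0.501, 0.501]
contact_force: [-0.7, 0.4, -0.7]
gripper_width: 0.705
t 21.3 pos [ 0.6149 -0.0773  0.1267] F [-0.7118  0.3654 -0.6936] w 60.2
shift now [66.6456 -6.0307 -3.7306] shift in target frame [66.6682 -5.7691 -3.7403]
turn/6deg [-0.0142 -0.0001 -0.0367]
[ 0.6149 -0.0773  0.1267] tcp px [[324.6514 282.5769]]
```

View pics/w15.png

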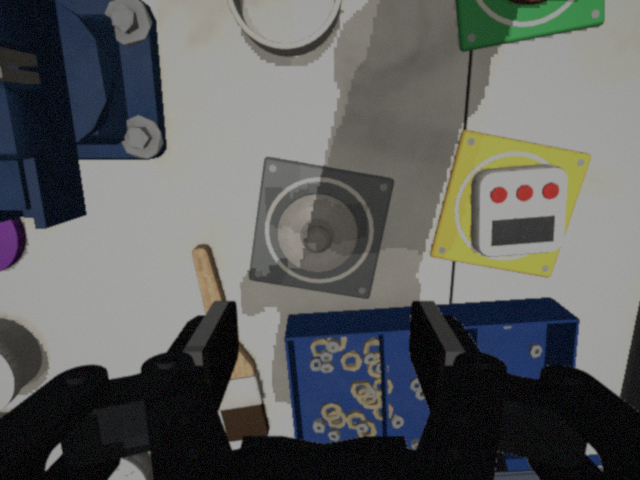

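The cap stands flat on grey with its knob at (318,236).

```bash
python3 - <<'E'
from seg import *
im,W,c=tiles("w15")
for lo in (.012,.03):
    m=(W[...,2]>lo)&(W[...,2]<.04)&(np.hypot(W[...,0]-.6207,W[...,1]+.081)<.036)
    print("cap",cv2.minAreaRect(W[m][:,:2].astype(np.float32)))
E
python3 -m jog '35 -5 -4 0 0 0 60;35 0 0 0 0 0 60;30 0 0 0 0 0 60;15 0 0 0 0 0 60;0 0 0 0 0 0 60';python3 -m jog '0 0 0 0 0 0 60;0 0 0 0 0 0 60;0 0 0 0 0 0 60'; python3 to.py .6205 -.082 -.015
```

```text
blue (0.7512, -0.0658) [0.0947 0.0674] 4.2
yellow (0.6032, 0.0516) [0.0908 0.0904] 79.4
cap ((0.6204062104225159, -0.08239395171403885), (0.05581691488623619, 0.05554192140698433), 6.124572277069092)
cap ((0.6204242706298828, -0.08215932548046112), (0.017174776643514633, 0.017153961583971977), 0.2303447276353836)
t: 21.85
eef_pos: [0.619, -0.0796, 0.0116]
tool_rot: [0.499, -0.499, 0.501, 0.502]
contact_force: [-0.1, 0.6, 1.2]
gripper_width: 0.703
t: 22.15
eef_pos: [0.6225, -0.0811, 0.0154]
tool_rot: [0.501, -0.501, 0.499, 0.499]
contact_force: [0.6, -0.2, 1.3]
gripper_width: 0.7
t 22.15 pos [ 0.6225 -0.0811  0.0154] F [ 0.5691 -0.2085  1.3196] w 59.8
shift now [30.4006  2.0969 -0.911 ] shift in target frame [30.4062  2.015  -0.9093]
turn/6deg [-0.0034  0.0003  0.0258]
```

```bash
python3 -m jog '15 2 -1 0 0 0 60;12 0 0 0 0 0 60;0 0 0 0 0 0 60;0 0 0 0 0 0 60;0 0 0 0 0 0 60'; python3 to.py .6205 -.082 -.0145
```

```text
t: 22.65
eef_pos: [0.6195, -0.0822, -0.0132]
tool_rot: [0.5, -0.5, 0.5, 0.5]
contact_force: [-0.0, 0.5, -0.3]
gripper_width: 0.703
t 22.65 pos [ 0.6195 -0.0822 -0.0132] F [-0.0192  0.4989 -0.2586] w 60.0
shift now [ 1.2799 -0.9985  0.2034] shift in target frame [ 1.2798 -0.9988  0.2028]
turn/6deg [-0.0049 -0.0006  0.0009]
```

```bash
python3 -m jog '1.3 -1 0 0 0 0 0;0 0 0 0 0 0 0;0 0 0 0 0 0 0;0 0 0 0 0 0 0;0 0 0 0 0 0 0' 60; python3 -m jog '0 0 0 0 0 0 0;-10 0 0 0 0 0 0;-15 0 0 0 0 0 0;-15 0 0 0 0 0 0;0 0 0 0 0 0 0' 60; python3 to.py .6205 -.082 -.0145
```

```text
t: 23.15
eef_pos: [0.6206, -0.082, -0.0142]
tool_rot: [0.5, -0.5, 0.5, 0.5]
contact_force: [-0.7, 0.0, 2.9]
gripper_width: 0.193
t: 23.65
eef_pos: [0.6225, -0.0825, 0.0285]
tool_rot: [0.501, -0.501, 0.499, 0.499]
contact_force: [0.7, 0.8, -3.7]
gripper_width: 0.192
t 23.65 pos [ 0.6225 -0.0825  0.0285] F [ 0.7165  0.8296 -3.6906] w 16.4
shift now [43.0172  2.1746  0.5531] shift in target frame [43.0276  1.9634  0.5396]
turn/6deg [-0.0064 -0.0033  0.0468]
```

```bash
python3 -m jog '-30 10 10 0 0 0 0;-20 25 25 0 0 0 0;0 28 32 0 0 0 0;0 28 32 0 0 0 0;0 28 32 0 0 0 0'; python3 -m jog '0 25 35 0 0 0 0;0 15 38 0 0 0 0;0 3 38 0 0 0 0;0 0 25 0 0 0 0;0 0 13 0 0 0 0'; python3 -m jog '0 0 0 0 0 0 0;0 0 0 0 0 0 0;0 0 0 0 0 0 0'; python3 to.py .458 .1993 -.0145; python3 look.py w16
```

```text
t: 24.15
eef_pos: [0.5002, 0.05, 0.0758]
tool_rot: [0.5, -0.5, 0.5, 0.5]
contact_force: [0.7, 0.8, -2.6]
gripper_width: 0.192
t: 24.65
eef_pos: [0.4582, 0.2009, 0.0758]
tool_rot: [0.5, -0.501, 0.499, 0.501]
contact_force: [0.8, -0.2, -2.9]
gripper_width: 0.193
t: 24.95
eef_pos: [0.4586, 0.1957, 0.0754]
tool_rot: [0.5, -0.499, 0.501, 0.499]
contact_force: [-0.1, -0.8, -3.2]
gripper_width: 0.191
t 24.95 pos [0.4586 0.1957 0.0754] F [-0.1053 -0.82   -3.1501] w 16.3
shift now [89.8699  0.5698  3.6538] shift in target frame [89.8736  0.5958  3.5595]
turn/6deg [-0.0316 -0.0102 -0.004 ]
[0.4586 0.1957 0.0754] tcp px [[324.7515 282.5769]]
```

View pics/w16.png

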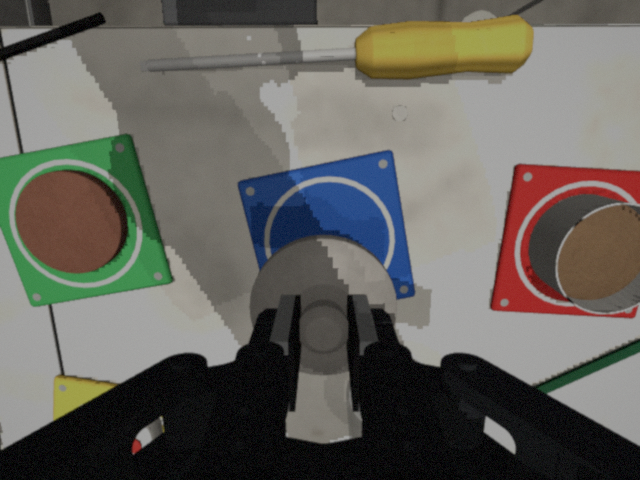

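```bash
python3 - <<'E'
from seg import *
im,W,c=tiles("w16"); print("tcp",c['T'][:3,3]-[-.065,0,.179])
for v in range(234,250,2): print(v,(W[v,324]*1000).round(1))
for v in (256,262,268,274):
    r=W[v]; k=np.nonzero((r[:,2]>.085)&(r[:,2]<.115)&(r[:,1]>.1))[0]; k=k[(k>230)&(k<420)]; print(v,r[k[0]],r[k[-1]],(r[k[0]]+r[k[-1]])[1]/2)
E
python3 -m jog '30 0 4 0 0 0 0;30 0 0 0 0 0 0;20 0 0 0 0 0 0;0 0 0 0 0 0 0;0 0 0 0 0 0 0'; python3 -m jog '0 0 0 0 0 0 0;0 0 0 0 0 0 0'; python3 to.py .458 .1993 -.0145
```

```text
red (0.4608, 0.3464) [0.0911 0.09  ] 86.5
blue (0.4578, 0.1983) [0.0898 0.0899] 11.3
green (0.4477, 0.05) [0.0906 0.0913] 10.1
tcp [0.4564 0.1958 0.0753]
234 [454.2 195.4   5.3]
236 [430.8 195.5 100.9]
238 [431.2 195.5 102.3]
240 [431.9 195.5 102.6]
242 [432.3 195.5 103.9]
244 [433.2 195.5 103.3]
246 [433.8 195.5 103.9]
248 [434.3 195.5 104.7]
256 [0.4387 0.1757 0.1001] [0.439  0.2146 0.0995] 0.19514935909227293
262 [0.4417 0.173  0.0979] [0.4408 0.2163 0.1013] 0.19467956929496755
268 [0.4437 0.1716 0.0993] [0.4441 0.2187 0.0985] 0.195149241428344
274 [0.4445 0.1711 0.1036] [0.4455 0.2195 0.1014] 0.1952764527983003
t: 25.5
eef_pos: [0.4588, 0.201, -0.0043]
tool_rot: [0.5, -0.5, 0.501, 0.499]
contact_force: [1.3, 0.3, -3.3]
gripper_width: 0.194
t: 25.7
eef_pos: [0.4595, 0.2023, -0.0033]
tool_rot: [0.501, -0.5, 0.499, 0.5]
contact_force: [-0.7, 0.6, -3.3]
gripper_width: 0.189
t 25.7 pos [ 0.4595  0.2023 -0.0033] F [-0.7004  0.6252 -3.2976] w 16.2
shift now [11.2036  1.5085 -2.9889] shift in target frame [11.2104  1.4882 -2.9736]
turn/6deg [-0.0081  0.012   0.0194]
```

```bash
python3 -m jog '8 1 -2.5 0 0 0 0;0 0 0 0 0 0 0;0 0 0 0 0 0 0;0 0 0 0 0 0 0'; python3 to.py .458 .1995 -.0145;python3 -m jog '2 0 0 0 0 0 0;0 0 0 0 0 0 0;0 0 0 0 0 0 0;0 0 0 0 0 0 0'; python3 to.py .458 .1995 -.0145
```

```text
t: 26.1
eef_pos: [0.4575, 0.1995, -0.0125]
tool_rot: [0.5, -0.5, 0.5, 0.5]
contact_force: [1.1, -0.3, -3.3]
gripper_width: 0.19
t 26.1 pos [ 0.4575  0.1995 -0.0125] F [ 1.1446 -0.2504 -3.3263] w 16.3
shift now [ 2.0163 -0.5246  0.0025] shift in target frame [ 2.0163 -0.5246  0.0024]
turn/6deg [-0.004   0.0003  0.0002]
t: 26.5
eef_pos: [0.4578, 0.1997, -0.0142]
tool_rot: [0.5, -0.5, 0.5, 0.5]
contact_force: [-1.0, -1.1, 3.7]
gripper_width: 0.193
t 26.5 pos [ 0.4578  0.1997 -0.0142] F [-1.0128 -1.1359  3.6735] w 16.5
shift now [ 0.3057 -0.1686 -0.1948] shift in target frame [ 0.3057 -0.1687 -0.1947]
turn/6deg [-0.0041  0.0043  0.0062]
```

Contact. I'll release, lift and check.

```bash
python3 -m jog '0 0 0 0 0 0 60;0 0 0 0 0 0 60;0 0 0 0 0 0 60;-20 0 0 0 0 0 60;-40 0 0 0 0 0 85'; python3 -m jog '-45 0 0 0 0 0 85;-40 0 0 0 0 0 85;0 0 0 0 0 0 85;0 0 0 0 0 0 85;0 0 0 0 0 0 85'; python3 look.py w17
python3 - <<'E'
from seg import *
im,W,c=tiles("w17")
m=(W[...,2]>.011)&(W[...,2]<.04)&(np.hypot(W[...,0]-.458,W[...,1]-.1995)<.036)
print("cap",cv2.minAreaRect(W[m][:,:2].astype(np.float32)))
E
python3 to.py .6045 .0556 .13 5
```

```text
t: 27.0
eef_pos: [0.4553, 0.1983, 0.044]
tool_rot: [0.498, -0.5, 0.502, 0.5]
contact_force: [1.0, 0.9, -0.6]
gripper_width: 0.848
t: 27.5
eef_pos: [0.4566, 0.1991, 0.1296]
tool_rot: [0.499, -0.5, 0.501, 0.5]
contact_force: [-0.4, 0.3, -1.0]
gripper_width: 0.993
[0.4566 0.1991 0.1296] tcp px [[324.6626 282.5395]]
red (0.4609, 0.3469) [0.091  0.0901] 86.5
blue (0.4579, 0.1982) [0.09   0.0898] 11.4
green (0.4479, 0.0498) [0.0905 0.0907] 10.1
cap ((0.4577621519565582, 0.1988174319267273), (0.055750228464603424, 0.0554022416472435), 18.315471649169922)
t 27.55 pos [0.4564 0.199  0.1293] F [ 0.2239 -0.4484 -0.238 ] w 84.9
shift now [  -0.8683 -148.1179 -143.3177] shift in target frame [  -0.7462 -135.0123 -155.7265]
turn/6deg [-0.8366 -0.0124 -0.0213]
```

View pics/w17.png

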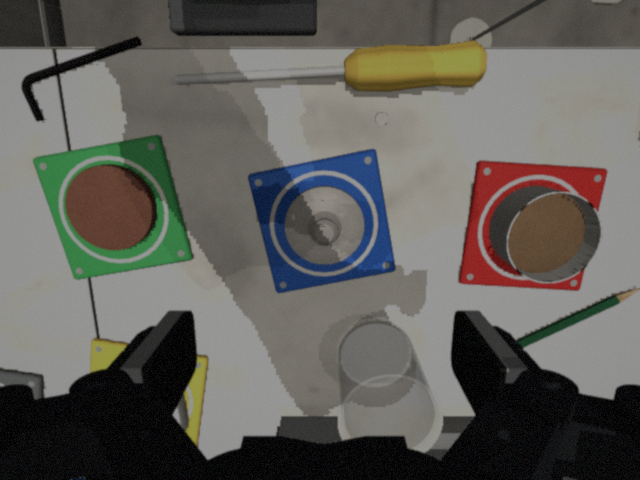

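The cap stands at (325,228) inside the circle on blue, 0.6 mm off centre. Next is the timer: I'll first go in -y in front of the cabinet, then ahead.

```bash
python3 -m jog '0 0 -40 0 0 0 85;0 0 -45 0 0 0 85;0 -20 -40 0 0 0 85;0 -40 -18 0 0 0 85;0 -42 0 0 0 0 85'; python3 -m jog '0 -30 0 0 0 0 85;0 -15 0 -0.83 0 0 85;0 0 0 0 0 0 85;0 0 0 0 0 0 85';python3 look.py w18;python3 to.py .6045 .0556 -.033 5
python3 - <<'E'
from seg import *
im,W,c=tiles("w18")
m=(W[...,2]>.018)&(W[...,2]<.03)&(np.hypot(W[...,0]-.604,W[...,1]-.0555)<.046)
print("timer",cv2.minAreaRect(W[m][:,:2].astype(np.float32)))
E
```

```text
t: 28.05
eef_pos: [0.5591, 0.0519, 0.1293]
tool_rot: [0.5, -0.498, 0.503, 0.499]
contact_force: [0.2, 1.2, -0.0]
gripper_width: 0.995
t: 28.45
eef_pos: [0.603, 0.0561, 0.1289]
tool_rot: [0.478, -0.52, 0.479, 0.521]
contact_force: [-0.4, 0.4, -1.0]
gripper_width: 0.993
[0.603  0.0561 0.1289] tcp px [[324.78   282.7384]]
t 28.5 pos [0.6027 0.0562 0.1293] F [ 0.4104 -0.0439 -0.1193] w 85.0
shift now [162.2555  -2.1931  -0.6952] shift in target frame [162.261   -1.7181  -0.739 ]
turn/6deg [-0.0245 -0.0023 -0.0278]
blue (0.742, 0.0655) [0.0941 0.0643] 4.0
yellow (0.6031, 0.0533) [0.0903 0.0908] 79.5
timer ((0.6044184565544128, 0.05603807047009468), (0.0587257444858551, 0.05959736555814743), 4.705499649047852)
```

View pics/w18.png

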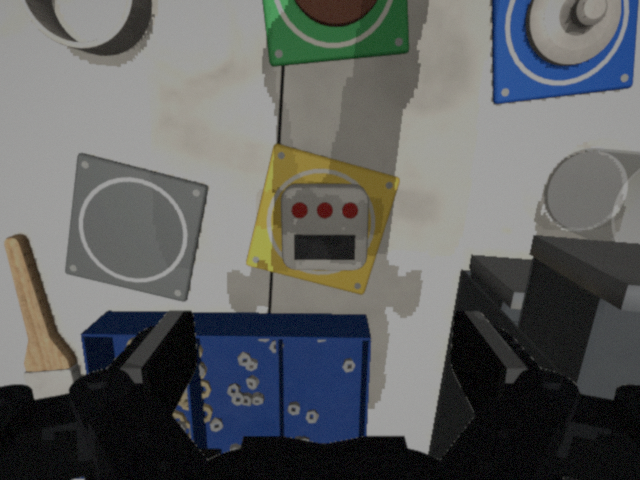

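The timer (324,226) is square to the jaws. I'll descend.

```bash
python3 -m jog '40 -2 0 0 0 0 85;40 0 0 0 0 0 85;30 0 0 0 0 0 85;15 0 0 0 0 0 85;0 0 0 0 0 0 85'; python3 -m jog '0 0 0 0 0 0 85;0 0 0 0 0 0 85;0 0 0 0 0 0 85';python3 to.py .6045 .0558 -.033 5
```

```text
t: 29.0
eef_pos: [0.604, 0.0565, 0.0037]
tool_rot: [0.477, -0.52, 0.479, 0.522]
contact_force: [0.2, -0.4, -0.5]
gripper_width: 0.995
t: 29.3
eef_pos: [0.6076, 0.0568, 0.0071]
tool_rot: [-0.479, 0.522, -0.477, -0.521]
contact_force: [0.6, 0.0, 0.1]
gripper_width: 0.994
t 29.3 pos [0.6076 0.0568 0.0071] F [0.633  0.0289 0.1114] w 84.9
shift now [40.1222  3.2683 -0.7184] shift in target frame [40.1314  3.1579 -0.6981]
turn/6deg [-0.0094  0.0041  0.0265]
```

```bash
python3 -m jog '20 2 -1 0 0 0 85;17 0 0 0 0 0 85;0 0 0 0 0 0 85;0 0 0 0 0 0 85;0 0 0 0 0 0 85'; python3 to.py .6045 .0558 -.033 5; python3 look.py w19
```

```text
t: 29.8
eef_pos: [0.6051, 0.0554, -0.0309]
tool_rot: [-0.478, 0.521, -0.478, -0.521]
contact_force: [0.1, 0.3, -0.4]
gripper_width: 0.995
t 29.8 pos [ 0.6051  0.0554 -0.0309] F [ 0.147   0.2727 -0.3755] w 85.0
shift now [2.1196 0.598  0.4447] shift in target frame [2.1202 0.5954 0.4454]
turn/6deg [-0.0089  0.0006  0.0098]
[ 0.6051  0.0554 -0.0309] tcp px [[324.7127 282.7325]]
```

View pics/w19.png

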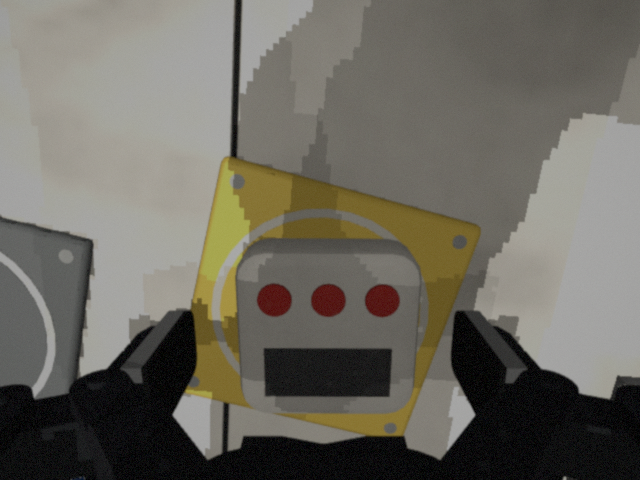

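```bash
python3 -m jog '1.5 0 1 0 0 0 85;0 0 0 0 0 0 50;0 0 0 0 0 0 50;0 0 0 0 0 0 50;0 0 0 0 0 0 50' 35; python3 to.py .6045 .0558 -.033 5; python3 -m jog '-8 0 0 0 0 0 50;-12 0 0 0 0 0 50;-15 0 0 0 0 0 50;-10 0 0 0 0 0 50;0 0 0 0 0 0 50'; python3 to.py .6207 -.081 .01 5; python3 look.py w20
```

```text
t: 30.35
eef_pos: [0.6046, 0.0565, -0.0326]
tool_rot: [-0.478, 0.521, -0.478, -0.521]
contact_force: [-1.1, 0.6, 2.8]
gripper_width: 0.687
t 30.35 pos [ 0.6046  0.0565 -0.0326] F [-1.1132  0.5601  2.7874] w 58.7
shift now [ 0.3543  0.1808 -0.691 ] shift in target frame [ 0.3545  0.1812 -0.6908]
turn/6deg [-0.0077  0.002   0.0041]
t: 30.85
eef_pos: [0.6061, 0.0566, 0.0143]
tool_rot: [-0.479, 0.522, -0.477, -0.52]
contact_force: [0.5, -0.3, -0.7]
gripper_width: 0.695
t 30.85 pos [0.6061 0.0566 0.0143] F [ 0.4547 -0.2562 -0.7196] w 59.3
shift now [   4.2856   -2.7122 -138.334 ] shift in target frame [   4.3388   -2.6032 -138.3344]
turn/6deg [-0.0087  0.0044  0.0369]
[0.6061 0.0566 0.0143] tcp px [[324.7727 282.7182]]
```

View pics/w20.png

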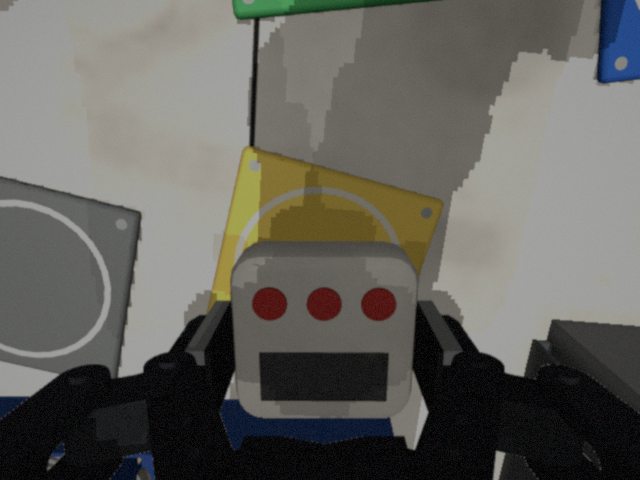

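The timer is held level. On to the grey tile.

```bash
python3 -m jog '-10 0 -25 0 0 0 50;0 -1 -35 0 0 0 50;0 -1 -35 0 0 0 50;0 0 -28 0 0 0 50;0 0 -15 0 0 0 50'; python3 -m jog '0 0 0 0 0 0 50;15 0 0 0 0 0 50;15 0 0 0 0 0 50;15 0 0 0 0 0 50;0 0 0 0 0 0 50'; python3 -m jog '0 0 0 0 0 0 50;0 0 0 0 0 0 50'; python3 to.py .6207 -.081 -.0326 5
```

```text
t: 31.4
eef_pos: [0.6177, -0.0845, 0.0217]
tool_rot: [-0.478, 0.52, -0.479, -0.52]
contact_force: [-0.2, -0.4, -0.5]
gripper_width: 0.692
t: 31.9
eef_pos: [0.6157, -0.0791, -0.0264]
tool_rot: [0.476, -0.52, 0.479, 0.523]
contact_force: [-0.3, 0.3, -0.8]
gripper_width: 0.693
t: 32.1
eef_pos: [0.6187, -0.0808, -0.0228]
tool_rot: [-0.478, 0.521, -0.478, -0.521]
contact_force: [0.1, -0.2, 0.2]
gripper_width: 0.694
t 32.1 pos [ 0.6187 -0.0808 -0.0228] F [ 0.1282 -0.2182  0.2242] w 59.3
shift now [ 9.8356 -1.9885 -0.3577] shift in target frame [ 9.8345 -1.9934 -0.3605]
turn/6deg [-0.0061 -0.0014  0.005 ]
```

```bash
python3 -m jog '7 -1 0 0 0 0 50;0 0 0 0 0 0 50;0 0 0 0 0 0 50;0 0 0 0 0 0 50'; python3 -m jog '2 0 0 0 0 0 50;0 0 0 0 0 0 50;0 0 0 0 0 0 50'; python3 to.py .6207 -.081 -.0326 5;  python3 -m jog '1 0 0 0 0 0 50;0 0 0 0 0 0 50;0 0 0 0 0 0 50'
```

```text
t: 32.5
eef_pos: [0.6194, -0.0809, -0.0299]
tool_rot: [-0.478, 0.521, -0.478, -0.521]
contact_force: [-0.5, -0.4, -0.5]
gripper_width: 0.692
t: 32.8
eef_pos: [0.6192, -0.0808, -0.0321]
tool_rot: [0.478, -0.521, 0.478, 0.521]
contact_force: [0.3, -0.3, -1.3]
gripper_width: 0.69
t 32.8 pos [ 0.6192 -0.0808 -0.0321] F [ 0.3034 -0.2668 -1.3146] w 58.9
shift now [ 0.5433 -1.4392 -0.3081] shift in target frame [ 0.5435 -1.4389 -0.3092]
turn/6deg [-0.0075  0.0003 -0.0013]
t: 33.1
eef_pos: [0.6194, -0.0809, -0.0326]
tool_rot: [-0.478, 0.521, -0.478, -0.521]
contact_force: [-1.8, 1.0, 4.2]
gripper_width: 0.69
```

```bash
python3 -m jog '0 0 0 0 0 0 85;0 0 0 0 0 0 85;0 0 0 0 0 0 85;-20 0 0 0 0 0 85;-40 0 0 0 0 0 85'; python3 -m jog '-50 0 0 0 0 0 85;-40 10 10 0 0 0 85;0 35 25 0 0 0 85;0 35 25 0 0 0 85;0 35 25 0 0 0 85'; python3 to.py .4451 .05 .1 5
```

```text
t: 33.6
eef_pos: [0.6165, -0.0804, 0.0246]
tool_rot: [0.476, -0.519, 0.479, 0.523]
contact_force: [0.2, 1.1, 1.1]
gripper_width: 0.997
t: 34.1
eef_pos: [0.4962, -0.0054, 0.1172]
tool_rot: [-0.478, 0.521, -0.478, -0.521]
contact_force: [0.5, 1.9, -0.5]
gripper_width: 0.998
t 34.1 pos [ 0.4962 -0.0054  0.1172] F [ 0.4696  1.858  -0.4983] w 85.3
shift now [17.2153 46.146  59.605 ] shift in target frame [17.2425 46.0635 59.661 ]
turn/6deg [-0.0107  0.0023  0.0086]
```

```bash
python3 -m jog '0 25 30 0 0 0 85;0 15 20 0 0 0 85;0 4 5 0 0 0 85;0 0 0 0 0 0 85;0 0 0 0 0 0 85'; python3 look.py w21; python3 to.py .4451 .05 .1 5
python3 - <<'E'
from seg import *
im,W,c=tiles("w21")
m=(W[...,2]>.0115)&(W[...,2]<.022)&(np.hypot(W[...,0]-.4455,W[...,1]-.0505)<.040)
print("disc",cv2.minAreaRect(W[m][:,:2].astype(np.float32)))
P=W[250:,:250]
E
```

```text
t: 34.6
eef_pos: [0.4499, 0.0442, 0.1172]
tool_rot: [-0.478, 0.521, -0.478, -0.521]
contact_force: [0.6, -0.5, -0.2]
gripper_width: 0.997
[0.4499 0.0442 0.1172] tcp px [[324.666  282.7201]]
t 34.65 pos [0.4499 0.044  0.1171] F [-0.3068 -0.6469  0.0049] w 85.3
shift now [17.143  4.299  6.424] shift in target frame [17.1495  4.269   6.4267]
turn/6deg [-0.022  -0.004   0.0085]
blue (0.4578, 0.1964) [0.0902 0.0906] 11.4
green (0.4474, 0.048) [0.0902 0.0897] 10.0
disc ((0.4449133276939392, 0.049385808408260345), (0.05943872034549713, 0.05906129628419876), 6.855721950531006)
```

View pics/w21.png

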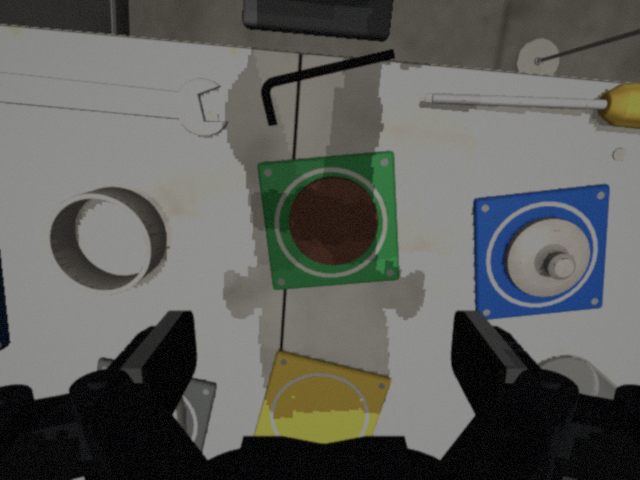

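The disc is at (333,220) on green. I'll descend onto it.

```bash
python3 -m jog '35 3 5 0 0 0 85;40 0 0 0 0 0 85;30 0 0 0 0 0 85;15 0 0 0 0 0 85;0 0 0 0 0 0 85'; python3 -m jog '0 0 0 0 0 0 85;0 0 0 0 0 0 85;0 0 0 0 0 0 85'; python3 to.py .445 .0497 -.0345 5
```

```text
t: 35.15
eef_pos: [0.4445, 0.0481, -0.005]
tool_rot: [0.477, -0.52, 0.48, 0.521]
contact_force: [0.3, -0.5, -0.2]
gripper_width: 0.996
t: 35.45
eef_pos: [0.4465, 0.0497, -0.002]
tool_rot: [-0.479, 0.522, -0.477, -0.521]
contact_force: [-0.2, -0.3, -0.5]
gripper_width: 0.994
t 35.45 pos [ 0.4465  0.0497 -0.002 ] F [-0.2262 -0.2731 -0.4598] w 84.9
shift now [32.4736  1.5245  0.0969] shift in target frame [32.4768  1.4536  0.1115]
turn/6deg [-0.0097  0.0039  0.0208]
```

```bash
python3 -m jog '15 1 0 0 0 0 85;13 0 0 0 0 0 85;2 0 0 0 0 0 85;0 0 0 0 0 0 85;0 0 0 0 0 0 85'; python3 -m jog '0 0 0 0 0 0 85;0 0 0 0 0 0 85'; python3 to.py .445 .0497 -.0345 5; python3 look.py w22
```

```text
t: 35.95
eef_pos: [0.4449, 0.0496, -0.0323]
tool_rot: [-0.478, 0.521, -0.478, -0.521]
contact_force: [-0.2, 0.6, 0.6]
gripper_width: 0.997
t: 36.15
eef_pos: [0.4448, 0.0497, -0.0325]
tool_rot: [-0.478, 0.521, -0.478, -0.521]
contact_force: [0.2, -0.5, 0.2]
gripper_width: 0.995
t 36.15 pos [ 0.4448  0.0497 -0.0325] F [ 0.2161 -0.5194  0.221 ] w 85.0
shift now [ 1.9633 -0.2289 -0.0052] shift in target frame [ 1.9631 -0.2307 -0.005 ]
turn/6deg [-0.0075  0.0021  0.0087]
[ 0.4448  0.0497 -0.0325] tcp px [[324.7729 282.6794]]
```

View pics/w22.png

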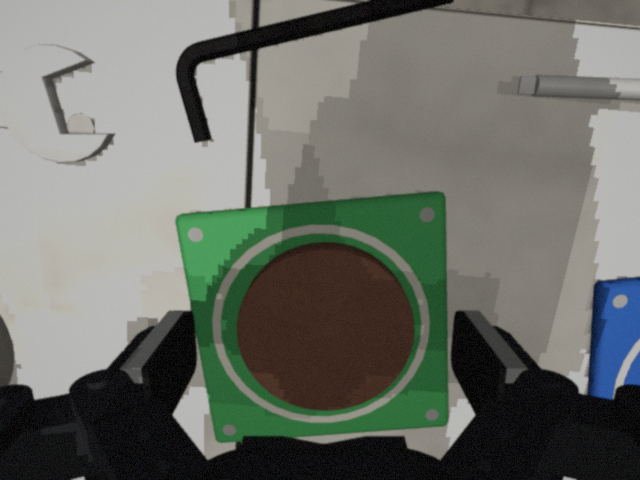

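The disc (237–414) is centred between the pads. I'll lower 2 mm and close.

```bash
python3 -m jog '2 0 0 0 0 0 85;0 0 0 0 0 0 50;0 0 0 0 0 0 50;0 0 0 0 0 0 50;0 0 0 0 0 0 50' 40; python3 to.py .445 .0497 -.0345 5; python3 -m jog '-8 0 0 0 0 0 50;-12 0 0 0 0 0 50;-15 0 0 0 0 0 50;-10 0 0 0 0 0 50;0 0 0 0 0 0 50'; python3 to.py .6033 .0525 .01 5; python3 look.py w23
```

```text
t: 36.7
eef_pos: [0.4443, 0.0495, -0.0348]
tool_rot: [0.478, -0.521, 0.478, 0.521]
contact_force: [-1.6, -0.6, 6.0]
gripper_width: 0.682
t 36.7 pos [ 0.4443  0.0495 -0.0348] F [-1.5831 -0.5631  6.0112] w 58.3
shift now [-0.2764 -0.7088  0.1366] shift in target frame [-0.2763 -0.709   0.136 ]
turn/6deg [-0.0087  0.0011 -0.0017]
t: 37.2
eef_pos: [0.4456, 0.0499, 0.0116]
tool_rot: [-0.479, 0.522, -0.477, -0.521]
contact_force: [-0.2, 0.1, -0.9]
gripper_width: 0.678
t 37.2 pos [0.4456 0.0499 0.0116] F [-0.1584  0.1184 -0.9315] w 57.9
shift now [   2.0867 -157.3197  -11.0128] shift in target frame [   1.5971 -157.3166  -11.1378]
turn/6deg [-0.0077  0.0066  0.0302]
[0.4456 0.0499 0.0116] tcp px [[324.741  282.7375]]
```

View pics/w23.png

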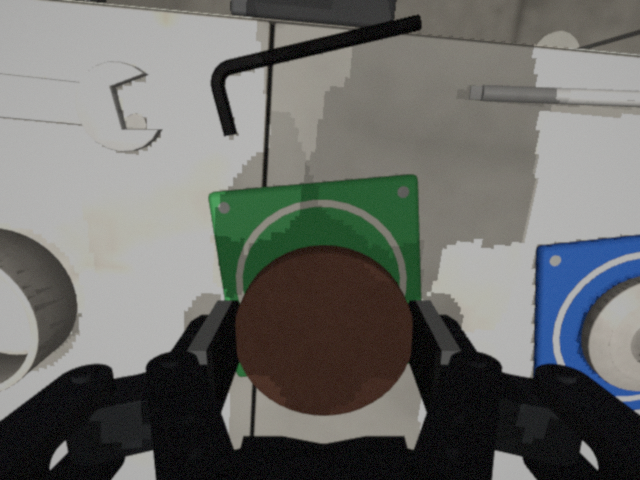

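```bash
python3 - <<'E'
from seg import *
im,W,c=tiles("w23")
for v in range(240,262,2): print(v,(W[v,324]*1000).round(1))
E
python3 -m jog '-15 -20 0 0 0 0 50;0 -32 -2 0 0 0 50;0 -35 -2 0 0 0 50;0 -32 -2 0 0 0 50;0 -20 -2 0 0 0 50'; python3 -m jog '0 -12 -1 0 0 0 50;0 -4 -1 0 0 0 50;0 0 0 0 0 0 50;0 0 0 0 0 0 50;0 0 0 0 0 0 50'; python3 to.py .6035 .0533 -.0345 5; python3 look.py w24
```

```text
240 [427.7  48.    5.8]
242 [428.9  48.1   5.1]
244 [429.6  48.2   5.5]
246 [416.3  47.   55.5]
248 [416.8  47.   56.2]
250 [416.7  47.   58.9]
252 [416.8  47.   60.8]
254 [417.2  47.   61.6]
256 [418.   47.1  61.1]
258 [418.7  47.2  61.1]
260 [419.3  47.2  61.3]
t: 37.75
eef_pos: [0.5857, 0.0538, 0.0244]
tool_rot: [-0.478, 0.521, -0.478, -0.521]
contact_force: [0.4, -0.1, -1.6]
gripper_width: 0.677
t: 38.25
eef_pos: [0.5985, 0.053, 0.0249]
tool_rot: [0.478, -0.521, 0.478, 0.521]
contact_force: [-0.8, 0.6, -1.6]
gripper_width: 0.677
t 38.25 pos [0.5985 0.053  0.0249] F [-0.7704  0.6498 -1.5955] w 57.8
shift now [59.3896 -5.0659 -0.1623] shift in target frame [59.395  -5.0019 -0.154 ]
turn/6deg [-0.0069  0.0019 -0.0103]
[0.5985 0.053  0.0249] tcp px [[324.7379 282.6596]]
```

View pics/w24.png

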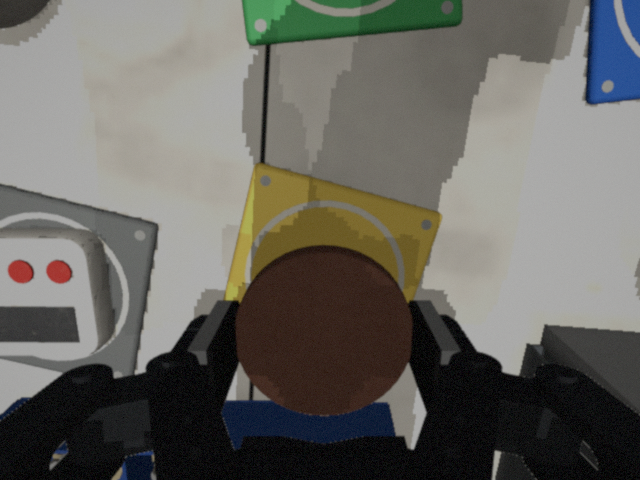

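```bash
python3 -m jog '25 -4.5 0 0 0 0 50;20 0 0 0 0 0 50;7 0 0 0 0 0 50;0 0 0 0 0 0 50;0 0 0 0 0 0 50'; python3 -m jog '0 0 0 0 0 0 50;0 0 0 0 0 0 50;0 0 0 0 0 0 50'; python3 to.py .6028 .0533 -.0345 5; python3 look.py w25; python3 -c "
from seg import *
tiles('w25')"
```

```text
t: 38.8
eef_pos: [0.6045, 0.0533, -0.0263]
tool_rot: [-0.478, 0.521, -0.478, -0.521]
contact_force: [-0.1, 0.1, -1.3]
gripper_width: 0.681
t: 39.1
eef_pos: [0.6046, 0.0535, -0.0264]
tool_rot: [-0.478, 0.521, -0.478, -0.521]
contact_force: [-0.4, -0.1, -1.3]
gripper_width: 0.681
t 39.1 pos [ 0.6046  0.0535 -0.0264] F [-0.3941 -0.0682 -1.2511] w 58.2
shift now [ 8.1354  1.8032 -0.0563] shift in target frame [ 8.1373  1.7947 -0.0533]
turn/6deg [-0.0071  0.0019  0.0101]
[ 0.6046  0.0535 -0.0264] tcp px [[324.8619 282.725 ]]
yellow (0.5879, 0.0559) [0.0897 0.0606] 79.5
```

View pics/w25.png

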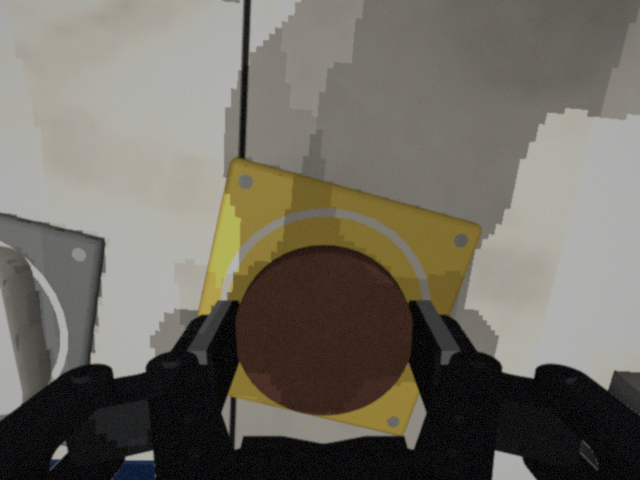

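```bash
python3 - <<'E'
from seg import *
c=np.load("w25_c.npy",allow_pickle=True).item(); P=onplane([[246,181],[394,421],[461,240]],.006,c); print(P[:2].mean(0),np.linalg.norm(P[0]-P[2]),np.linalg.norm(P[1]-P[2]))
W=cloud(np.load("w25.npy"),c)
for v in range(244,256,2): print(v,(W[v,324]*1000).round(1))
E
python3 -m jog '4 1.5 0 0 0 0 50;2 0 0 0 0 0 50;0 0 0 0 0 0 50;0 0 0 0 0 0 50;0 0 0 0 0 0 50'; python3 to.py .6028 .0533 -.0345 5
```

```text
[0.6033 0.0537 0.006 ] 0.07737696830983183 0.0772251348832529
244 [578.3  50.8   4.8]
246 [575.8  50.6  16.2]
248 [575.5  50.6  19.8]
250 [575.9  50.6  20.7]
252 [575.8  50.6  23.1]
254 [576.4  50.7  23.2]
t: 39.65
eef_pos: [0.6027, 0.0532, -0.033]
tool_rot: [0.478, -0.521, 0.478, 0.521]
contact_force: [0.4, -0.6, -0.5]
gripper_width: 0.68
t 39.65 pos [ 0.6027  0.0532 -0.033 ] F [ 0.3692 -0.648  -0.5349] w 58.0
shift now [ 1.4675 -0.1095  0.0592] shift in target frame [ 1.4675 -0.1095  0.0591]
turn/6deg [-0.0078 -0.0001 -0.0002]
```

```bash
python3 -m jog '1.3 0 0 0 0 0 50;0 0 0 0 0 0 50;0 0 0 0 0 0 50'; python3 to.py .6028 .0533 -.0345 5;python3 -m jog '0.7 0 0 0 0 0 50;0 0 0 0 0 0 50;0 0 0 0 0 0 50'
```

```text
t: 39.95
eef_pos: [0.6026, 0.0532, -0.0343]
tool_rot: [0.478, -0.521, 0.478, 0.521]
contact_force: [-0.1, -0.4, -0.7]
gripper_width: 0.679
t 39.95 pos [ 0.6026  0.0532 -0.0343] F [-0.0859 -0.3933 -0.668 ] w 58.0
shift now [ 0.1575 -0.1682  0.038 ] shift in target frame [ 0.1575 -0.1682  0.0379]
turn/6deg [-0.0076  0.0003 -0.0005]
t: 40.25
eef_pos: [0.6028, 0.0532, -0.0347]
tool_rot: [-0.478, 0.521, -0.478, -0.521]
contact_force: [-1.7, -0.1, 3.8]
gripper_width: 0.681
```

```bash
python3 -m jog '0 0 0 0 0 0 85;0 0 0 0 0 0 85;0 0 0 0 0 0 85;-20 0 0 0 0 0 85;-40 0 0 0 0 0 85'; python3 -m jog '-50 0 0 0 0 0 85;-40 0 0 0 0 0 85;0 0 0 0 0 0 85;0 0 0 0 0 0 85;0 0 0 0 0 0 85'; python3 look.py w26;python3 to.py .6195 -.081 .1 5
python3 - <<'E'
from seg import *
im,W,c=tiles("w26")
m=(W[...,2]>.0115)&(W[...,2]<.022)&(np.hypot(W[...,0]-.6033,W[...,1]-.0533)<.040)
print("disc",cv2.minAreaRect(W[m][:,:2].astype(np.float32)))
m=(W[...,2]>.019)&(W[...,2]<.032)&(np.hypot(W[...,0]-.6195,W[...,1]+.081)<.046)
print("timer",cv2.minAreaRect(W[m][:,:2].astype(np.float32)))
E
```

```text
t: 40.75
eef_pos: [0.5999, 0.053, 0.0228]
tool_rot: [0.476, -0.52, 0.48, 0.523]
contact_force: [0.1, -0.1, -0.5]
gripper_width: 0.994
t: 41.25
eef_pos: [0.6016, 0.0533, 0.1137]
tool_rot: [0.477, -0.521, 0.478, 0.522]
contact_force: [0.1, -0.3, -0.6]
gripper_width: 0.996
[0.6016 0.0533 0.1137] tcp px [[324.7801 282.6948]]
t 41.3 pos [0.6014 0.0532 0.1134] F [ 0.8414 -0.4447  0.5806] w 85.0
shift now [  13.3718   -6.4724 -135.2267] shift in target frame [  13.3511   -6.3422 -135.2349]
turn/6deg [-0.0064 -0.0028 -0.0278]
blue (0.7356, 0.0652) [0.0787 0.0643] 4.0
yellow (0.6029, 0.0532) [0.0902 0.0907] 79.7
disc ((0.6036187410354614, 0.05280385911464691), (0.05982865020632744, 0.05933500453829765), 3.21269154548645)
timer ((0.6192712783813477, -0.08091694116592407), (0.059206731617450714, 0.05985155329108238), 5.042942523956299)
```

View pics/w26.png

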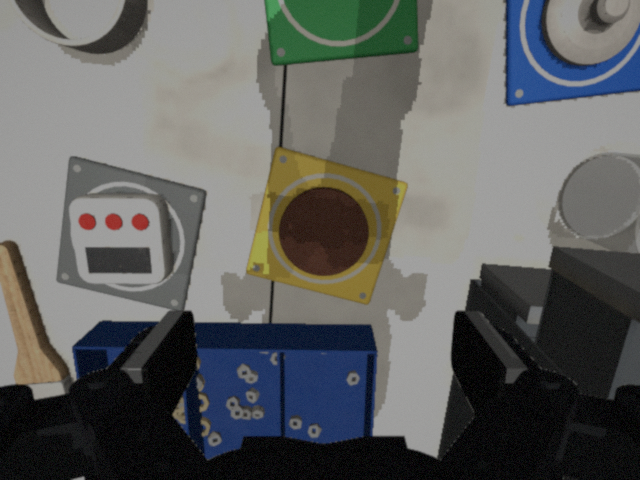

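The disc (324,231) is centred on yellow. Now the timer goes from grey to green.

```bash
python3 -m jog '0 -2 -30 0 0 0 85;0 -2 -40 0 0 0 85;0 -2 -38 0 0 0 85;35 0 -20 0 0 0 85;30 0 -7 0 0 0 85'; python3 -m jog '30 0 0 0 0 0 85;15 0 0 0 0 0 85;0 0 0 0 0 0 85;0 0 0 0 0 0 85;0 0 0 0 0 0 85'; python3 to.py .6195 -.0812 -.0325 5; python3 look.py w27
```

```text
t: 41.8
eef_pos: [0.6196, -0.0848, 0.0481]
tool_rot: [-0.478, 0.52, -0.48, -0.52]
contact_force: [0.2, 0.7, 0.2]
gripper_width: 0.997
t: 42.3
eef_pos: [0.6215, -0.0806, 0.0064]
tool_rot: [-0.478, 0.522, -0.477, -0.521]
contact_force: [-0.3, 0.6, -0.4]
gripper_width: 0.994
t 42.3 pos [ 0.6215 -0.0806  0.0064] F [-0.3202  0.5908 -0.4443] w 84.9
shift now [38.8711  2.1704 -0.4441] shift in target frame [38.8759  2.081  -0.4525]
turn/6deg [-0.0036 -0.0023  0.022 ]
[ 0.6215 -0.0806  0.0064] tcp px [[324.759  282.7065]]
```

View pics/w27.png

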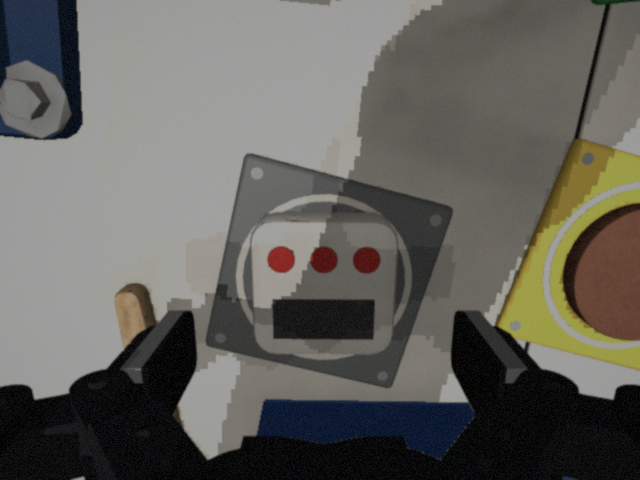

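```bash
python3 -m jog '20 1 0 0 0 0 85;16 0 0 0 0 0 85;2 0 0 0 0 0 85;0 0 0 0 0 0 85;0 0 0 0 0 0 85'; python3 -m jog '0 0 0 0 0 0 85;0 0 0 0 0 0 85'; python3 to.py .6195 -.0812 -.0325 5; python3 -m jog '0 0 0 0 0 0 50;0 0 0 0 0 0 50;0 0 0 0 0 0 50;0 0 0 0 0 0 50' 35; python3 to.py .6195 -.0812 -.0325 5
```

```text
t: 42.85
eef_pos: [0.6198, -0.081, -0.0324]
tool_rot: [-0.478, 0.521, -0.478, -0.521]
contact_force: [0.3, 0.3, 0.1]
gripper_width: 0.995
t: 43.05
eef_pos: [0.6198, -0.0809, -0.0324]
tool_rot: [-0.478, 0.521, -0.478, -0.521]
contact_force: [-0.3, -0.2, -0.4]
gripper_width: 0.994
t 43.05 pos [ 0.6198 -0.0809 -0.0324] F [-0.2648 -0.2489 -0.4254] w 84.9
shift now [ 0.0876  0.2948 -0.2801] shift in target frame [ 0.0879  0.2949 -0.2799]
turn/6deg [-0.0079 -0.001   0.0094]
t: 43.45
eef_pos: [0.6196, -0.0809, -0.0326]
tool_rot: [-0.478, 0.521, -0.478, -0.521]
contact_force: [-1.8, 0.3, 5.1]
gripper_width: 0.694
t 43.45 pos [ 0.6196 -0.0809 -0.0326] F [-1.8296  0.2796  5.0898] w 59.3
shift now [-0.1198  0.1193 -0.2696] shift in target frame [-0.1197  0.1196 -0.2694]
turn/6deg [-0.0084 -0.0006  0.0052]
```

```bash
python3 -m jog '-8 0 0 0 0 0 50;-12 0 0 0 0 0 50;-20 0 0 0 0 0 50;-20 0 0 0 0 0 50;0 0 0 0 0 0 50'; python3 to.py .4477 .0482 .028 5;python3 -m jog '0 25 20 0 0 0 50;0 35 30 0 0 0 50;0 35 30 0 0 0 50;0 30 30 0 0 0 50;0 20 20 0 0 0 50'; python3 -m jog '0 12 10 0 0 0 50;0 3 3 0 0 0 50;0 0 0 0 0 0 50;0 0 0 0 0 0 50;0 0 0 0 0 0 50'; python3 to.py .4477 .0482 .028 5; python3 look.py w28
```

```text
t: 43.95
eef_pos: [0.6217, -0.0813, 0.0304]
tool_rot: [-0.479, 0.523, -0.477, -0.52]
contact_force: [-0.1, 0.7, -1.1]
gripper_width: 0.692
t 43.95 pos [ 0.6217 -0.0813  0.0304] F [-0.0605  0.6594 -1.1304] w 59.1
shift now [  1.4086 162.2185 143.9519] shift in target frame [  2.4116 162.0527 144.1252]
turn/6deg [-0.0103 -0.0071  0.0527]
t: 44.45
eef_pos: [0.4604, 0.0378, 0.0266]
tool_rot: [0.477, -0.521, 0.478, 0.522]
contact_force: [0.2, 0.4, -1.2]
gripper_width: 0.687
t: 44.95
eef_pos: [0.4488, 0.0468, 0.0271]
tool_rot: [-0.479, 0.521, -0.478, -0.52]
contact_force: [0.1, 0.6, -0.9]
gripper_width: 0.692
t 44.95 pos [0.4488 0.0468 0.0271] F [ 0.115   0.5611 -0.9307] w 59.1
shift now [-0.9449  0.9812  1.4377] shift in target frame [-0.9434  0.9783  1.4407]
turn/6deg [-0.0255 -0.0044  0.0091]
[0.4488 0.0468 0.0271] tcp px [[324.6527 282.5936]]
```

View pics/w28.png

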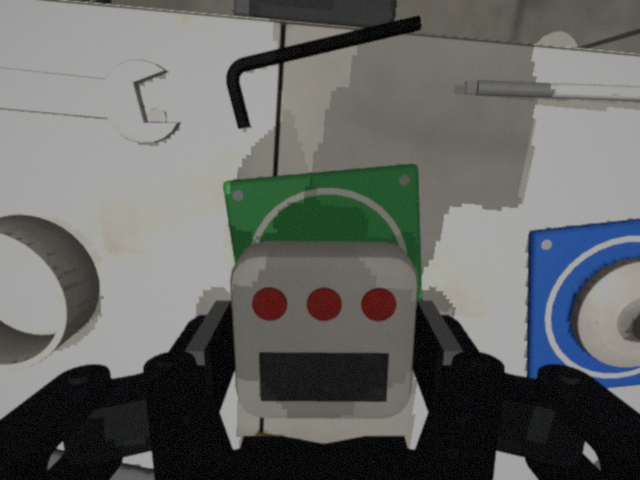

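```bash
python3 - <<'E'
from seg import *
im,W,c=tiles("w28")
P=onplane([[238,195],[405,181]],.006,c)[:,:2]; d=P[1]-P[0]; L=np.linalg.norm(d); n=np.array([-d[1],d[0]])/L
n=n if n[0]>0 else -n
print(P,L,"centre",P.mean(0)+n*L/2)
for v in (242,246,250,254,258): print(v,(W[v,324]*1000).round(1))
E
python3 -m jog '25 1 1.5 0 0 0 50;20 0 0 0 0 0 50;8 0 0 0 0 0 50;0 0 0 0 0 0 50;0 0 0 0 0 0 50'; python3 -m jog '0 0 0 0 0 0 50;0 0 0 0 0 0 50'; python3 to.py .4477 .0482 -.0325 5; python3 look.py w29
```

```text
green (0.4359, 0.0463) [0.0667 0.0899] 9.7
[[0.4168 0.0036]
 [0.4038 0.0803]] 0.07781769950404353 centre [0.4486 0.0485]
242 [419.3  44.1  67.4]
246 [419.7  44.1  71. ]
250 [419.8  44.1  75.3]
254 [420.5  44.2  77.4]
258 [421.3  44.2  79. ]
t: 45.5
eef_pos: [0.4469, 0.0489, -0.0257]
tool_rot: [-0.478, 0.521, -0.478, -0.521]
contact_force: [-1.0, 0.5, -1.3]
gripper_width: 0.693
t: 45.7
eef_pos: [0.4471, 0.0494, -0.0253]
tool_rot: [-0.478, 0.521, -0.477, -0.521]
contact_force: [-0.5, -0.2, -0.8]
gripper_width: 0.69
t 45.7 pos [ 0.4471  0.0494 -0.0253] F [-0.4827 -0.1959 -0.8263] w 59.0
shift now [ 7.1996 -0.4874 -1.224 ] shift in target frame [ 7.1993 -0.4972 -1.2222]
turn/6deg [-0.0078  0.003   0.0143]
[ 0.4471  0.0494 -0.0253] tcp px [[324.773  282.7044]]
```

View pics/w29.png

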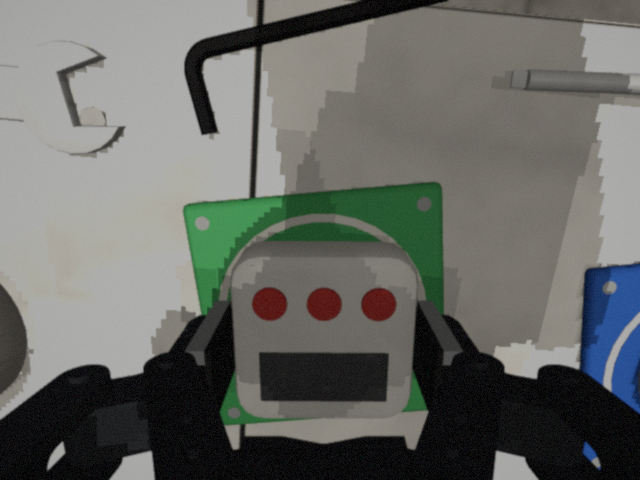

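```bash
python3 - <<'E'
from seg import *
c=np.load("w29_c.npy",allow_pickle=True).item(); P=onplane([[424,204],[235,412]],.006,c); print(P[:2].mean(0))
E
python3 -m jog '4 -0.5 -1 0 0 0 50;0 0 0 0 0 0 50;0 0 0 0 0 0 50;0 0 0 0 0 0 50'; python3 to.py .4477 .0482 -.0325 5;python3 -m jog '2 0 0 0 0 0 50;0 0 0 0 0 0 50;0 0 0 0 0 0 50'; python3 to.py .4477 .0482 -.0325 5
```

```text
[0.4482 0.0487 0.006 ]
t: 46.15
eef_pos: [0.4469, 0.0482, -0.0301]
tool_rot: [0.478, -0.521, 0.478, 0.521]
contact_force: [0.6, 0.5, -0.1]
gripper_width: 0.69
t 46.15 pos [ 0.4469  0.0482 -0.0301] F [ 0.6261  0.4882 -0.1364] w 58.9
shift now [ 2.4472 -0.7665 -0.1153] shift in target frame [ 2.4473 -0.766  -0.1159]
turn/6deg [-0.0075 -0.0002 -0.0016]
t: 46.45
eef_pos: [0.4469, 0.0483, -0.0321]
tool_rot: [0.478, -0.521, 0.478, 0.521]
contact_force: [-0.5, -0.6, -0.6]
gripper_width: 0.692
t 46.45 pos [ 0.4469  0.0483 -0.0321] F [-0.4725 -0.6069 -0.6466] w 59.1
shift now [ 0.4145 -0.7685 -0.1235] shift in target frame [ 0.4146 -0.7684 -0.1242]
turn/6deg [-0.0076 -0.0001 -0.0019]
```

```bash
python3 -m jog '0.7 -0.5 0 0 0 0 50;0 0 0 0 0 0 50;0 0 0 0 0 0 50'; python3 -m jog '0 0 0 0 0 0 85;0 0 0 0 0 0 85;0 0 0 0 0 0 85;-20 0 0 0 0 0 85;-40 0 0 0 0 0 85'; python3 -m jog '-50 0 0 0 0 0 85;-40 0 0 0 0 0 85;0 0 0 0 0 0 85;0 0 0 0 0 0 85;0 0 0 0 0 0 85'; python3 look.py w30
python3 - <<'E'
from seg import *
im,W,c=tiles("w30")
m=(W[...,2]>.019)&(W[...,2]<.032)&(np.hypot(W[...,0]-.4475,W[...,1]-.0482)<.046)
print("timer",cv2.minAreaRect(W[m][:,:2].astype(np.float32)))
E
```

```text
t: 46.75
eef_pos: [0.4475, 0.0483, -0.0327]
tool_rot: [0.478, -0.521, 0.478, 0.521]
contact_force: [0.2, 0.2, -0.7]
gripper_width: 0.691
t: 47.25
eef_pos: [0.4454, 0.0478, 0.0261]
tool_rot: [0.476, -0.52, 0.48, 0.522]
contact_force: [0.2, 0.5, 0.4]
gripper_width: 0.998
t: 47.75
eef_pos: [0.4465, 0.0482, 0.1163]
tool_rot: [0.477, -0.521, 0.478, 0.522]
contact_force: [0.4, -0.1, -0.1]
gripper_width: 0.998
[0.4465 0.0482 0.1163] tcp px [[324.7667 282.6759]]
blue (0.4579, 0.1965) [0.0905 0.0907] 11.4
green (0.4476, 0.0481) [0.0901 0.0897] 10.1
yellow (0.5923, 0.0547) [0.0901 0.074 ] 79.5
timer ((0.44721513986587524, 0.047698087990283966), (0.05905374884605408, 0.058882758021354675), 4.746937274932861)
```

View pics/w30.png

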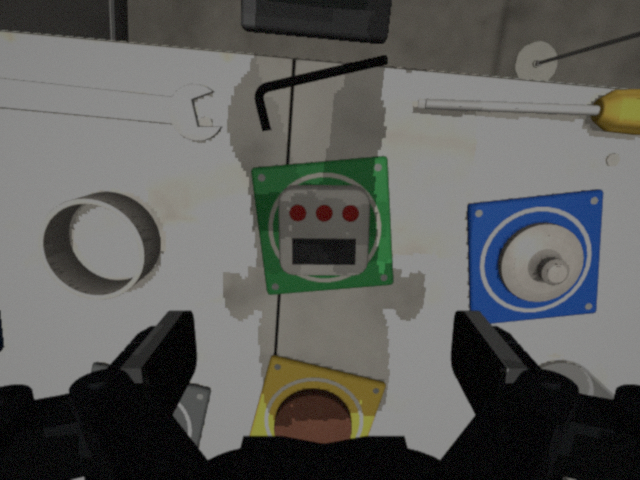

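The timer (324,230) is centred on green. One last overall look before handing in.

```bash
python3 -m jog '-50 0 0 0 0 0 85;-50 0 0 0 0 0 85;-40 0 0 0 0 0 85;0 0 0 0 0 0 85;0 0 0 0 0 0 85'
python3 - <<'E'
from h import *
p,d=bot.read_camera("scene"); cv2.imwrite("pics/send.png",cv2.resize(p[170:330,80:460,::-1],None,fx=2,fy=2,interpolation=cv2.INTER_CUBIC))
E
```

```text
t: 48.3
eef_pos: [0.4474, 0.0484, 0.2567]
tool_rot: [0.478, -0.521, 0.478, 0.521]
contact_force: [0.2, -0.2, -1.3]
gripper_width: 0.996
```

View pics/send.png

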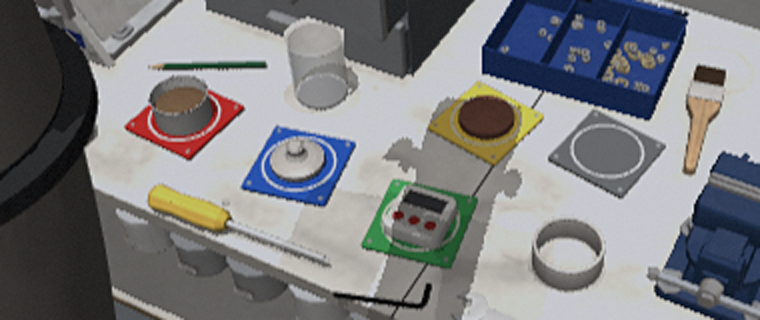

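The scene view shows the tin on red (183,105), the cap on blue (298,160), the disc on yellow (487,115), the timer on green (420,215) and the grey tile empty (607,150). Everything is flat and nothing else has moved.

```bash
python3 -c "
from station import bot
print(bot.hand_in())"
```

```text
the job is handed in; nothing more can be done
None
```

The job is handed in: all four things are on their right tiles, flat and upright, and the grey tile is empty again. I swapped the tin and the cap first, parking the cap on grey. Then I swapped the timer and the disc, parking the timer on grey. It took about 48 s of robot time.

The last wrist-camera checks, each taken right after placing, gave these distances from the tile centre:

| Thing | Tile | Off centre |
|---|---|---|
| Loading cap | blue | about 0.6 mm |
| Porous disc | yellow | about 0.8 mm |
| White timer | green | about 0.6 mm |
| Sample tin | red | about 1.5 mm |

A final scene picture agreed, with the gripper clear of everything.

**What disagreed or went wrong:**
- **Finger length:** both cameras showed the real fingertips about 42 mm behind the reported TCP. The first cap grasp therefore closed on air above the knob, touching nothing. I corrected every later height for this.
- **Finger contact:** the second grasp pressed lightly on the cap's foot (about 11 N), so I reopened, raised and gripped again. Closing on the tin, the fingertips pressed the blue tile with about 27 N. Lowering the tin onto red reached about 13 N.
- **Camera scatter:** tile positions varied by up to about 3 mm between views, so I relied on the view from directly above each tile.

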